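Load a palm-sugar brick in the block slicer and feed it home with the carriage knob

TASK

Lay the brick of palm sugar lengthwise and flat on the slicer's bed, between the guide rails and in front of the pusher, and let go of it. Then turn the feed knob clockwise, moving along with the carriage that carries it, until the pusher holds the brick snugly against the sprung stop plate; feel for it and press gently, since the brick crumbles under too hard a push. Leave the knob there and do not disturb the other things on the table.

Things in the scene. Friction and masses are not known exactly. Their poses are not given: they have to be found in the camera images.
- brick: Dark brown rectangular brick of palm sugar, 60 long (its x) x 45 wide (y) x 40 high (z) mm, about 0.12 to 0.24 kg, upright on the wooden chopping board (board 12 mm thick); origin at the centre of its underside. Take it across the 45 mm width from above. The pusher may press it with up to 20 N before it crumbles.
- slicer: Steel block slicer, fixed, 310 (x) x 120 (y) mm, with a white blade guard 70 mm high at its +x end. Origin at the centre of its underside on the table; x is the feed direction (knob to stop plate), z up. Bed surface at z = 20 mm. Two guide rails, 6 mm high, 51 mm apart inside, run along x either side of y = 0, from x = -125 to +95. The brick lies between them, its x along the slicer's x (either way round).
- stop_mid (a point): Fixed point of the slicer at its x = 75 mm, y = 0, on the bed: middle of the stop plate's range. The upright aluminium plate (56 mm wide, to 38 mm above the bed) has its face up to 6 mm before or behind this point along x, by the slice setting, which is not measured. It is sprung, about 4 N per mm. Snug means the pusher presses with about 4 to 15 N: the plate pushed back 1 to 4 mm.
- carriage: Aluminium carriage on the bed, 50 (x) x 96 (y) x 28 mm high, with a white pusher plate in front, 46 mm wide and 34 mm high. Origin on the bed right under the knob's axis, axes parallel to the slicer's; the pusher's face is 55 mm ahead of it (+x). It slides along the slicer's x only, driven by the knob through a rack; it stays where it is left and is too stiff to be pushed along.
- knob_grip (a point): On the axis of the feed knob at the height to grip, 78 mm above the table. The knob is a black fluted round knob, 44 mm in diameter and 28 mm high, standing upright on the carriage on a thin stem; its underside is 64 mm and its top 92 mm above the table. It travels with the carriage.
- feed_knob (a joint): Angle of the feed knob in rad, growing as it is turned clockwise seen from above. Each rad feeds the carriage 12 mm along the slicer's +x (carriage origin at slicer x = -75 mm + 12 mm x angle). Stiff: it takes about 0.25 N m to turn unloaded and 0.012 N m more per newton of push on the brick; it stays where left, also under load. At most 4 rad are needed.
- sugar_dome: Bystander: small brown sugar dome, 52 mm across, 26 high, on the chopping board; leave alone. Origin under its centre.
- sauce_bottle: Bystander: amber glass bottle, 60 mm across, 190 high. Origin under its centre.
- jar: Bystander: glass jar, 72 mm across, 100 high. Origin under its centre.
- mug: Bystander: white mug, 76 mm across, 85 high. Origin under its centre.
- can: Bystander: metal can, 66 mm across, 85 high. Origin under its centre.
- bowl: Bystander: small steel bowl, 130 mm across, 55 high. Origin under its centre.
- spoon: Bystander: steel spoon lying on the table, 170 mm long. Origin at its middle.
There are look-alikes about, which are no part of the job. What is shaped like the brick but blue, pink or white is not meant.

How it is judged:
By the outcome, as a careful person would: the job done as asked, in the order asked, and still so for the second after the job is handed in, with the robot touching nothing.
It also fails if it takes over 72 s, if anything falls off the work surface, if the arm or the gripper's body presses on something with over 40 N, if the wrist force passes 120 N, or if a joint passes its speed limit or range.

ROBOT

A 7-joint arm with a two-finger parallel gripper is mounted at the origin on the work surface. World frame = base frame: x ahead of the robot, y to its left, z up, the work surface at z = 0. Lengths are in m, angles in rad, forces in N, time in s.
With the tool pointing down it reaches from about 0.4 to 0.925 m from the base axis. Payload 5.6 kg.
Tool frame: the origin (TCP) lies at the centre of the arm's flange, where the gripper is bolted on; the fingertips stand 173 mm ahead of it and the grasp point (between the pads) lies 155 mm ahead of it; z points along the fingers, y is the direction in which the jaws open and shut (so a half turn about z gives the same grasp; the last joint's range is limited). The gripper opens to 85 mm and grips with 20 to 120 N. Pads are 22 mm wide; open, the fingers measure 114 mm over their backs; the gripper's body (76 mm by 85 mm) begins 54 mm behind the grasp point. The pads swing forward as they close: fully open they stand 13 mm farther back than shut.
Start: joints at [1.147, 0.468, -0.012, 1.603, 0.006, 1.071, -0.056], TCP at [0.242, -0.603, 0.405] pointing down, gripper open.
Joint ranges: [-2.53, 2.53], [-0.31, 2.02], [-1.57, 1.55], [0.28, 2.44], [-1.29, 4.43], [0.15, 1.84], [-2.92, 2.92]. Speed limits (rad/s): [2.57, 2.57, 3.14, 3.14, 3.14, 3.14, 3.14].

INTERFACE

Orientations are given as a unit quaternion [x, y, z, w].
In Python, from rig import * gives the robot as it stands. The module is installed in compiled form; this text tells all that it offers.
- The arm moves only by the tool jog_arm, never from a script. Its argument "increments" is a list of rows, each a list of 3 entries, a list of its own where there are three numbers: the turn, a rotation vector about the world's x, y, z normalised to -1 to 1, where 1 is 180 degrees, then the shift along the world's x, y, z normalised to -1 to 1, where 1 is 0.75 m, then the closure, from 0 (fully open) to 1 (shut). In form: [[[rx, ry, rz], [tx, ty, tz], grip], ...]. A call has exactly 10 rows; each row shifts and turns the pose as measured when the row begins; what a row does not reach is not made up. A row lasts 1/12 s, in which the tool goes at most 41.7 mm and 7.16 degrees, less where a joint would pass 70% of its speed; a pose out of reach is approached as far as the arm can. A call with a number of a shift or a turn outside -1 to 1 is refused whole. A call with a gripper value outside its range is refused whole. The fingers move at their own pace and stop on an object; the grip force is fixed at half the most. Time passes only in rows, so rows that do not move let the fingers close, or fill a call up. It gives the time, the measured TCP pose, the force and the opening at its end, in the units of the state.
- get_state(): the state, without advancing time (a new reading comes with each control period).
- grab_frame(name): name is "scene" or "side" or "wrist"; returns the picture (420x560x3 uint8, red, green, blue); there is no depth.
- calibration(name): a dict with "mtx" (3x3 intrinsics, pixels), "view" (4x4, takes a point from world to camera coordinates). Camera axes: x right, y down, z forward; pixel columns grow to the right and rows downward; lengths in m; the calibration is good to about 2 mm. A picture is of the moment at which its call begins: read the wrist's pose just before it. calibration takes no time and is no camera call; for the wrist camera it gives the pose at the moment of the call.
- close_job(): hands the job in, once; it reports no verdict.
Trained networks look in the newest picture that a camera, given by its name, has taken for a name from the list of things; names that differ only in an ending like _2 or _b are one class to them, and where a whole thing is asked for, a point or a joint stands for the part that bears it (a point fixed in the world has none). Each returns a list of dicts, best first, with "confidence" (0 to 1); they miss things now and then, are a little off and sometimes report something else, mostly with a low value. They report only what shows in the picture. A call takes as long as a camera call. They do not tell look-alikes from the thing itself.
- regions_of(name, camera): "pixels" (420x560 bool, what is visible of it) and "point" ([column, row] in pixels, amid what is visible of it).
The state is a dict: "time_s": time; "joint_positions": joint angles; "qvel": joint speeds; "joint_torque": joint torques, N m; "position": TCP position; "tool_rot": TCP orientation; "ft_force": force on the tool from outside, world axes, zero at the start; "wrist_torque": the same for the moment, N m; "width": finger opening in m.
Only numpy, scipy, OpenCV 4.12 (cv2) and the standard library are available. Lean on these libraries where they do the work, as an engineer would, in place of code of your own. Each camera call takes 0.05 s, during which the arm holds its last target.

## Working session

There is one attempt and no reset: what is moved stays moved. The work goes in short steps, Python scripts to look and compute and a tool call to move; the robot and the scene stay as the last step left them, time stands still between calls to the robot, and variables do not carry over. Pictures are saved under pics/ and viewed, and the job is handed in when it is done.

Besides the shell and the picture viewer there is one more tool, called after "Emit:" in YAML: its name, and indented under it one key for each argument. jog_arm: Moves the arm, as the interface text tells. Its arguments: {"type":"object","properties":{"increments":{"type":"array","items":{"type":"array"}}},"required":["increments"]}

```bash
mkdir -p pics; cat > h.py <<'E'
from rig import *
import numpy as np, cv2
def save(n,f):
    im=grab_frame(n); cv2.imwrite(f"pics/{f}.png",im[:,:,::-1]); return im
def unproj(cam,px,z,cal=None):
    c=cal or calibration(cam); K=np.array(c["mtx"]);V=np.array(c["view"])
    r=np.linalg.inv(K)@np.array([px[0],px[1],1.]); R=V[:3,:3];t=V[:3,3]
    o=-R.T@t; d=R.T@r; return o+d*(z-o[2])/d[2]
def proj(cam,P,cal=None):
    c=cal or calibration(cam); K=np.array(c["mtx"]);V=np.array(c["view"])
    P=np.atleast_2d(P); q=(P@V[:3,:3].T+V[:3,3])@K.T; return q[:,:2]/q[:,2:]
E
python3 - <<'E'
from h import *
s=get_state(); print(s)
for n in ["scene","side","wrist"]:
    save(n,n+"0"); c=calibration(n); V=np.array(c["view"]); print(n,-V[:3,:3].T@V[:3,3])
    for k in ["brick","slicer","carriage","knob_grip","sugar_dome"]:
        for r in regions_of(k,n)[:5]: 
            m=r["pixels"]; print(n,k,round(r["confidence"],2),r["point"],m.sum())
E
```

```text
{'time_s': 0.0, 'joint_positions': array([ 1.14699508,  0.46837424, -0.0116169 ,  1.603643  ,  0.00600108,
        1.07142265, -0.05628843]), 'qvel': array([ 0.00084725, -0.00110884,  0.00143982, -0.00011614,  0.00076115,
        0.00191336, -0.00037017]), 'joint_torque': array([ 1.82743821e-05, -5.32376683e+01,  2.12838489e-02, -2.51296413e+01,
        1.12936131e-02,  7.88195583e-03, -1.39903875e-05]), 'position': array([ 0.24144731, -0.60321075,  0.40373195]), 'tool_rot': array([ 9.81931802e-01,  1.89232963e-01, -2.30413101e-04, -8.76528606e-04]), 'ft_force': array([-0.16782743,  0.19943063, -0.26236735]), 'wrist_torque': array([-0.03484393,  0.02454862,  0.01549545]), 'width': 0.08510059646803139}
scene [1.0130309  0.68434742 1.24899694]
scene brick 0.74 [323.7, 261.9] 434
scene brick 0.67 [417.1, 271.6] 496
scene brick 0.63 [366.9, 299.4] 487
scene brick 0.63 [380.5, 240.9] 432
scene brick 0.49 [277.3, 224.2] 4080
scene slicer 0.86 [276.8, 226.9] 4030
scene carriage 0.68 [296.3, 201.9] 859
scene knob_grip 0.78 [295.6, 191.8] 246
scene sugar_dome 0.86 [363.6, 340.1] 327
side [-0.17067668  0.71586384  0.82862196]
side brick 0.82 [277.9, 318.8] 701
side brick 0.78 [230.4, 281.9] 556
side brick 0.76 [258.7, 252.1] 473
side brick 0.65 [305.9, 288.3] 537
side slicer 0.73 [296.2, 223.5] 3146
side carriage 0.93 [315.8, 218.5] 704
side knob_grip 0.72 [322.3, 211.1] 222
side sugar_dome 0.61 [179.3, 291.9] 280
wrist [ 0.31420786 -0.57443714  0.37515657]
```

View pics/scene0.png

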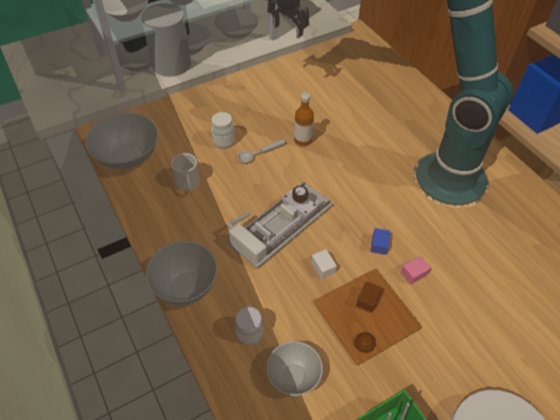

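View pics/side0.png

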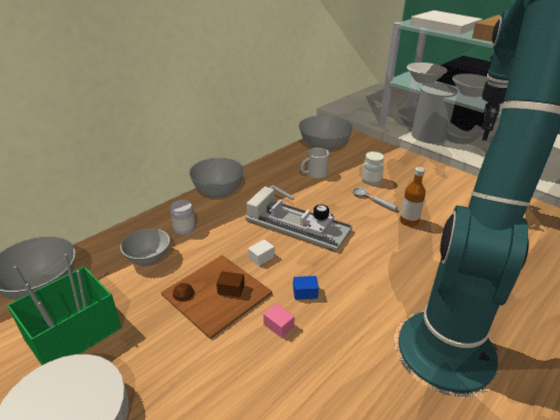

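```bash
python3 - <<'E'
import cv2
a=cv2.imread("pics/scene0.png")[140:360,220:460]; b=cv2.imread("pics/side0.png")[180:360,160:380]
cv2.imwrite("pics/cs.png",cv2.resize(a,(655,600),interpolation=2)); cv2.imwrite("pics/cd.png",cv2.resize(b,(733,600),interpolation=2))
E
```

```text
(no output)
```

View pics/cs.png

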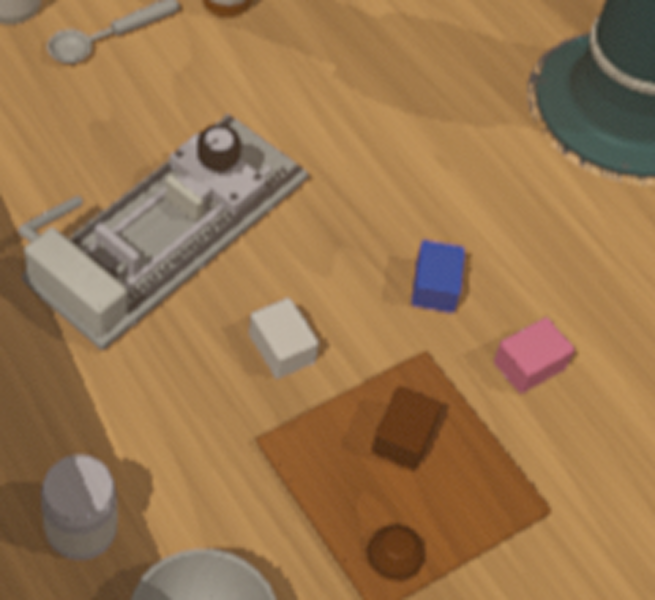

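View pics/cd.png

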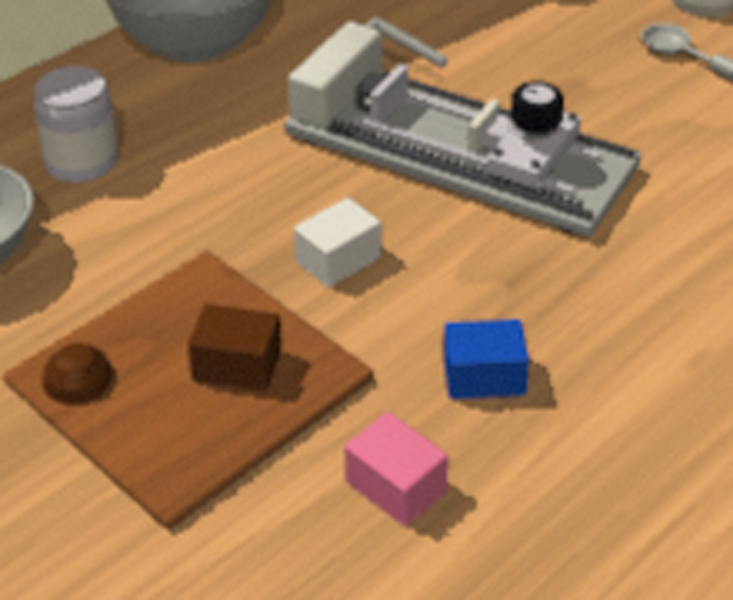

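```bash
cat > fit.py <<'E'
from h import *
from scipy.optimize import minimize, least_squares
def boxmask(cam,x,y,th,L,W,z0,z1,S=4,cal=None):
    P=[]
    for a in(-L/2,L/2):
        for b in(-W/2,W/2):
            for z in(z0,z1): P.append([x+a*np.cos(th)-b*np.sin(th),y+a*np.sin(th)+b*np.cos(th),z])
    p=proj(cam,np.array(P),cal); h=cv2.convexHull(((p+.5)*S).astype(np.float32)).astype(np.int32)
    m=np.zeros((420*S,560*S),np.uint8); cv2.fillPoly(m,[h],255)
    return cv2.resize(m,(560,420),interpolation=cv2.INTER_AREA)/255.
def fitbox(masks,x0,L,W,z0,z1,cals={}):
    def f(v):
        return sum(np.abs(boxmask(c,v[0]/100,v[1]/100,v[2]/10,L,W,z0,z1,cal=cals.get(c))-m).sum() for c,m in masks.items())
    best=None
    for t in np.arange(0,np.pi,np.pi/8):
        r=minimize(f,[x0[0]*100,x0[1]*100,t*10],method="Nelder-Mead",options=dict(initial_simplex=[[x0[0]*100,x0[1]*100,t*10],[x0[0]*100+1,x0[1]*100,t*10],[x0[0]*100,x0[1]*100+1,t*10],[x0[0]*100,x0[1]*100,t*10+2]],maxiter=120))
        if best is None or r.fun<best.fun: best=r
    return best.x/[100,100,10],best.fun
E
python3 - <<'E'
from fit import *
M={}
for n,p in(("scene",(370,297)),("side",(231,284))):
    grab_frame(n)
    for r in regions_of("brick",n):
        m=r["pixels"]
        if np.hypot(*(np.array(r["point"])-p))<8: M[n]=m.astype(float); print(n,unproj(n,r["point"],.032),m.sum())
x0=unproj("scene",[368,298],.03)
print(fitbox(M,x0,.06,.045,.012,.052))
k=[]
for n in("scene","side"):
    r=regions_of("knob_grip",n)[0]; k.append(unproj(n,r["point"],.078)); print(n,"knob",k[-1])
    for q in regions_of("slicer",n)[:1]: pass
obs=[("scene",(333.2,203.8),0),("scene",(304.3,183.3),1),("scene",(258.5,264.7),2),("side",(351.5,226.5),0 if 0 else 9),("side",(337,249.6),9)]
for n,p,_ in obs: print(n,p,unproj(n,p,.02)[:2])
for n,p in(("side",(246.4,217.5)),): print(n,p,unproj(n,p,.02)[:2])
E
```

```text
scene [0.48255919 0.22900443 0.032     ] 509
side [0.47865548 0.22769289 0.032     ] 587
(array([0.47919783, 0.22655892, 3.76525286]), np.float64(100.88235294117646))
scene knob [ 0.48254698 -0.12904344  0.078     ]
side knob [ 0.47895467 -0.11947334  0.078     ]
scene (333.2, 203.8) [ 0.38548042 -0.08017767]
scene (304.3, 183.3) [ 0.41828883 -0.18933309]
scene (258.5, 264.7) [ 0.67559162 -0.00356089]
side (351.5, 226.5) [ 0.41171769 -0.19276929]
side (337, 249.6) [ 0.3763294  -0.07787252]
side (246.4, 217.5) [ 0.66959188 -0.00113459]
```

The four brick-shaped things in the scene picture are brown (367,299) on the board, white (324,262), blue (380,241) and pink (417,272). The brown one on the chopping board fits the description, and the enlarged crops confirm it. Next I move over to the slicer to look closer.

Emit:
jog_arm:
  increments:
    - [[0, 0, 0], [0.014, 0.032, 0.006], 0]
    - [[0, 0, 0], [0.014, 0.032, 0.006], 0]
    - [[0, 0, 0], [0.014, 0.032, 0.006], 0]
    - [[0, 0, 0], [0.014, 0.032, 0.006], 0]
    - [[0, 0, 0], [0.014, 0.032, 0.006], 0]
    - [[0, 0, 0], [0.014, 0.032, 0.006], 0]
    - [[0, 0, 0], [0.014, 0.032, 0.006], 0]
    - [[0, 0, 0], [0.014, 0.032, 0.006], 0]
    - [[0, 0, 0], [0.014, 0.032, 0.006], 0]
    - [[0, 0, 0], [0.014, 0.032, 0.006], 0]

```text
time_s: 2.13
position: [0.3443, -0.3576, 0.4499]
tool_rot: [0.983, 0.183, -0.002, 0.001]
ft_force: [0.2, 0.2, 0.1]
width: 0.0851
```

Emit:
jog_arm:
  increments:
    - [[0, 0, 0], [0.014, 0.032, 0.006], 0]
    - [[0, 0, 0], [0.014, 0.032, 0.006], 0]
    - [[0, 0, 0], [0.014, 0.032, 0.006], 0]
    - [[0, 0, 0], [0.014, 0.032, 0.006], 0]
    - [[0, 0, 0], [0.014, 0.032, 0.006], 0]
    - [[0, 0, 0], [0.014, 0.032, 0.006], 0]
    - [[0, 0, 0], [0.014, 0.032, 0.006], 0]
    - [[0, 0, 0], [0.014, 0.032, 0.006], 0]
    - [[0, 0, 0], [0.014, 0.032, 0.0], 0]
    - [[0, 0, 0], [0, 0, 0.0], 0]

```text
time_s: 2.97
position: [0.4428, -0.1244, 0.492]
tool_rot: [0.982, 0.186, 0.002, 0.003]
ft_force: [0.3, 1.2, 0.5]
width: 0.0853
```

```bash
python3 - <<'E'
from h import *
s=get_state(); print(s["time_s"],s["position"],s["tool_rot"]); c=calibration("wrist"); print(c["mtx"]); V=np.array(c["view"]); print(-V[:3,:3].T@V[:3,3], V[:3,:3])
save("wrist","w1")
E
```

```text
2.9667 [ 0.44279246 -0.12436933  0.49196493] [0.9824483  0.18649217 0.00201263 0.00345716]
[[300.91914617   0.         282.01601567]
 [  0.         300.91914617 208.73219552]
 [  0.           0.           1.        ]]
[ 0.51577972 -0.09594681  0.46260923] [[ 0.36622936 -0.93049768  0.00708044]
 [-0.8870765  -0.3468213   0.30464777]
 [-0.28101839 -0.11785185 -0.95243877]]
```

View pics/w1.png

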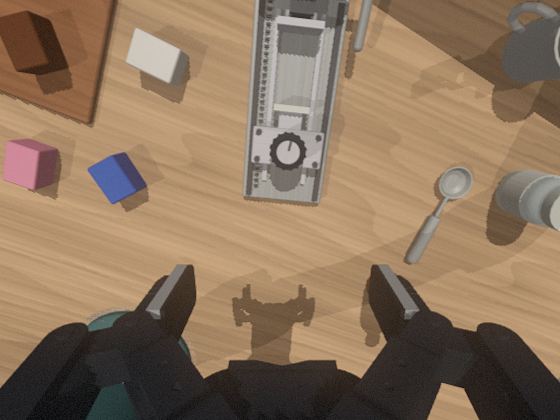

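The wrist picture shows the slicer with the knob at (288,151), the stop plate at (300,22) and the brown brick at (30,42). I shift outward to get everything in view.

Emit:
jog_arm:
  increments:
    - [[0, 0, 0], [0.03, 0.025, 0], 0]
    - [[0, 0, 0], [0.03, 0.025, 0], 0]
    - [[0, 0, 0], [0.03, 0.025, 0], 0]
    - [[0, 0, 0], [0.03, 0.025, 0], 0]
    - [[0, 0, 0], [0.03, 0.025, 0], 0]
    - [[0, 0, 0], [0, 0, 0], 0]
    - [[0, 0, 0], [0, 0, 0], 0]
    - [[0, 0, 0], [0, 0, 0], 0]
    - [[0, 0, 0], [0, 0, 0.0], 0]
    - [[0, 0, 0], [0, 0, 0.0], 0]

```text
time_s: 3.85
position: [0.556, -0.0392, 0.4907]
tool_rot: [0.984, 0.178, -0.001, 0.007]
ft_force: [0.0, -1.1, -0.3]
width: 0.0853
```

```bash
python3 - <<'E'
from h import *
import pickle
s=get_state(); print(s["time_s"],s["position"],s["tool_rot"]); c=calibration("wrist"); pickle.dump(c,open("c2.pkl","wb"))
im=save("wrist","w2")
cv2.imwrite("pics/w2b.png",cv2.resize(im[:,:,::-1][0:300,0:400],(800,600),interpolation=2))
R={k:regions_of(k,"wrist") for k in("brick","slicer","carriage","knob_grip")}
pickle.dump(R,open("r2.pkl","wb"))
for k in R:
    for r in R[k]: print(k,round(r["confidence"],2),r["point"],r["pixels"].sum())
E
```

```text
3.85 [ 0.55600601 -0.03923606  0.49069602] [ 9.84071100e-01  1.77639827e-01 -6.36243672e-04  6.91061851e-03]
brick 0.84 [191.9, 161.3] 1611
brick 0.77 [74.2, 252.6] 1738
brick 0.62 [155.3, 263.1] 1353
brick 0.59 [80.8, 153.1] 2231
slicer 0.61 [314.6, 165.2] 17268
carriage 0.84 [312.1, 232.9] 3067
knob_grip 0.69 [534.1, 269.0] 2642
knob_grip 0.59 [316.2, 249.0] 1010
```

View pics/w2.png

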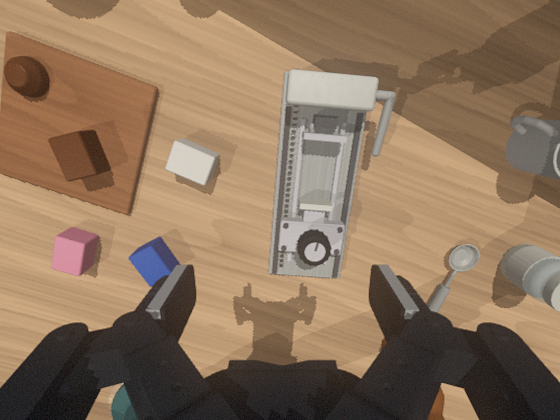

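View pics/w2b.png

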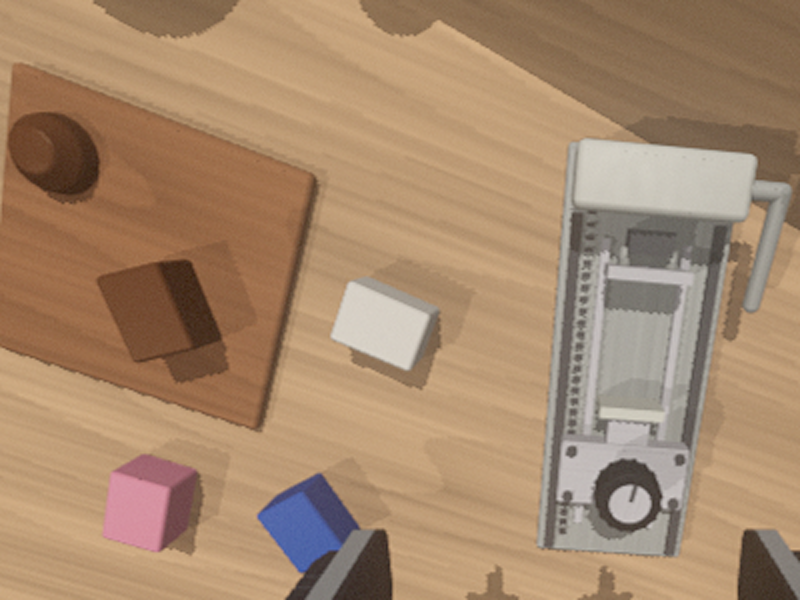

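```bash
python3 - <<'E'
from fit import *
import pickle
c=pickle.load(open("c2.pkl","rb"));R=pickle.load(open("r2.pkl","rb"))
print({k:round(v,4) if np.isscalar(v) else 0 for k,v in {}.items()})
m=[r for r in R["brick"] if abs(r["point"][0]-80.8)<3 and r["point"][1]<170][0]["pixels"]
ref,f=fitbox({"wrist":m.astype(float)},unproj("wrist",[76,155],.035,c),.06,.045,.012,.052,{"wrist":c}); print("wrist brick",ref,f)
mask=boxmask("wrist",*ref,.06,.045,.012,.052,cal=c)
M={"wrist":m.astype(float)}
for n,p in(("scene",(370,297)),("side",(231,284))):
    grab_frame(n)
    for r in regions_of("brick",n):
        if np.hypot(*(np.array(r["point"])-p))<8: M[n]=r["pixels"].astype(float)
ref,f=fitbox(M,ref,.06,.045,.012,.052,{"wrist":c}); print("all",ref,f, M.keys())
# swapped dims check
print("swap",fitbox({k:M[k] for k in M},ref,.045,.06,.012,.052,{"wrist":c}))
P=np.array([[a,b,z] for a in(-.155,.155) for b in (-.06,.06) for z in(.02,)])
A=[unproj("wrist",p,.02,c)[:2] for p in((339.5,277),(270,273),(286,71.5))]; print(A)
k=[r for r in R["knob_grip"] if r["point"][0]<400][0]["point"]; print("knob",unproj("wrist",k,.08,c))
for p in((315,242),(316.5,249)): print(unproj("wrist",p,.092,c))
print("pusher top L/R front", [unproj("wrist",p,.054,c)[:2] for p in((300,204),(331.5,204.5))])
print("stop top L/R", [unproj("wrist",p,.058,c)[:2] for p in((303.5,138.5),(346,142))])
E
```

```text
{}
wrist brick [0.47790517 0.22616198 0.58884035] 94.37647058823528
all [0.47844436 0.22573111 0.59338702] 192.27450980392155 dict_keys(['wrist', 'scene', 'side'])Traceback (most recent call last):
  File "<stdin>", line 15, in <module>
  File "fit.py", line 16, in fitbox
    r=minimize(f,[x0[0]*100,x0[1]*100,t*10],method="Nelder-Mead",options=dict(initial_simplex=[[x0[0]*100,x0[1]*100,t*10],[x0[0]*100+1,x0[1]*100,t*10],[x0[0]*100,x0[1]*100+1,t*10],[x0[0]*100,x0[1]*100,t*10+2]],maxiter=120))
    res = _minimize_neldermead(fun, x0, args, callback, bounds=bounds,
                               **options)
    fsim[j] = func(sim[j])
              ~~~~^^^^^^^^
    fx = function(np.copy(x), *(wrapper_args + args))
  File "fit.py", line 13, in f
    return sum(np.abs(boxmask(c,v[0]/100,v[1]/100,v[2]/10,L,W,z0,z1,cal=cals.get(c))-m).sum() for c,m in masks.items())
  File "fit.py", line 13, in <genexpr>
    return sum(np.abs(boxmask(c,v[0]/100,v[1]/100,v[2]/10,L,W,z0,z1,cal=cals.get(c))-m).sum() for c,m in masks.items())
                      ~~~~~~~^^^^^^^^^^^^^^^^^^^^^^^^^^^^^^^^^^^^^^^^^^^^^^^^^^^^^^^
  File "fit.py", line 8, in boxmask
    p=proj(cam,np.array(P),cal); h=cv2.convexHull(((p+.5)*S).astype(np.float32)).astype(np.int32)
  File "h.py", line 10, in proj
    c=cal or calibration(cam); K=np.array(c["mtx"]);V=np.array(c["view"])
             ~~~~~~~~~~~^^^^^
ValueError: time passes only in moves, steps and waits
```

```bash
python3 - <<'E'
from fit import *
import pickle
c=pickle.load(open("c2.pkl","rb"));R=pickle.load(open("r2.pkl","rb"))
A=[unproj("wrist",p,.02,c)[:2] for p in((339.5,277),(270,273),(286,71.5))]; print(A)
k=[r for r in R["knob_grip"] if r["point"][0]<400][0]["point"]; print("knob",unproj("wrist",k,.08,c))
print("knobtop",unproj("wrist",(315,251),.092,c))
print("pusher top L/R front", [unproj("wrist",p,.054,c)[:2] for p in((300,204),(331.5,204.5))])
print("stop top L/R", [unproj("wrist",p,.058,c)[:2] for p in((303.5,138.5),(346,142))])
im=cv2.imread("pics/w2.png"); big=cv2.resize(im[0:300,0:400],(800,600),interpolation=2)
def tr(x,y,t,P):
    P=np.array(P,float); o=P.copy(); o[:,0]=x+P[:,0]*np.cos(t)-P[:,1]*np.sin(t); o[:,1]=y+P[:,0]*np.sin(t)+P[:,1]*np.cos(t); return o
def draw(P,col):
    q=((proj("w",P,c)+.5)*2).astype(int); cv2.polylines(big,[q],True,col,1)
draw(tr(.4784,.2257,.593,[[-.03,-.0225,.052],[.03,-.0225,.052],[.03,.0225,.052],[-.03,.0225,.052]]),(0,255,0))
import sys
S=(.5445,-.097,.27)
draw(tr(*S,[[-.155,-.06,.02],[.155,-.06,.02],[.155,.06,.02],[-.155,.06,.02]]),(0,255,0))
draw(tr(*S,[[-.125,-.0255,.026],[.095,-.0255,.026],[.095,.0255,.026],[-.125,.0255,.026]]),(0,0,255))
a=np.arange(0,6.3,.3); draw(tr(*S,[[-.075+.022*np.cos(t),.022*np.sin(t),.092] for t in a]),(255,0,255))
draw(tr(*S,[[-.02,-.023,.054],[-.02,.023,.054],[-.02,.023,.02],[-.02,-.023,.02]]),(255,255,0))
cv2.imwrite("pics/ov1.png",big)
E
```

```text
[array([ 0.41710184, -0.20007765]), array([ 0.38449976, -0.08855453]), array([ 0.67963749, -0.00542817])]
knob [ 0.4755176  -0.12591482  0.08      ]
knobtop [ 0.47705104 -0.12194934  0.092     ]
pusher top L/R front [array([ 0.52197   , -0.08524539]), array([ 0.53674653, -0.12750376])]
stop top L/R [array([ 0.60817734, -0.05588722]), array([ 0.62350841, -0.11006786])]
```

View pics/ov1.png

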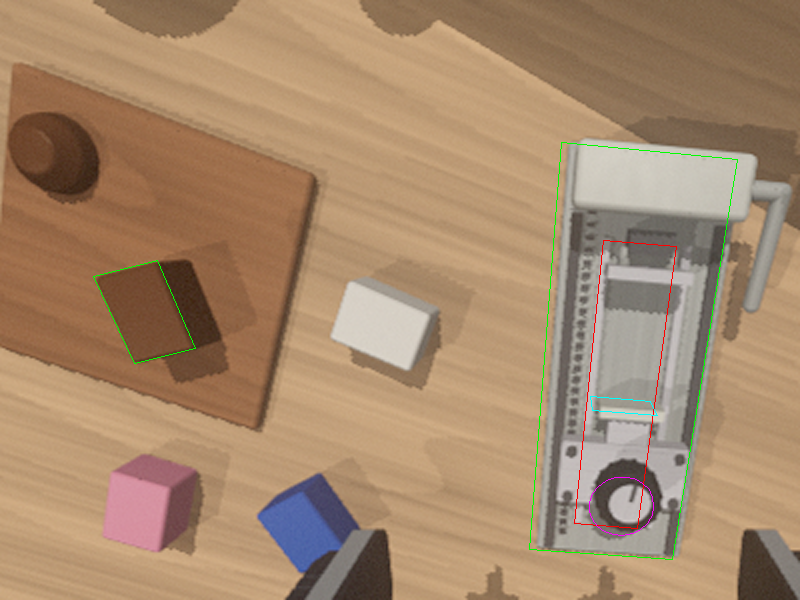

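```bash
cat > sl.py <<'E'
from fit import *
import pickle
def tr(x,y,t,P):
    P=np.array(P,float); o=P.copy(); o[:,0]=x+P[:,0]*np.cos(t)-P[:,1]*np.sin(t); o[:,1]=y+P[:,0]*np.sin(t)+P[:,1]*np.cos(t); return o
def overlay(S,c,img,crop,scale,out,brick=None,knob=-.075,stop=None):
    x0,x1,y0,y1=crop
    big=cv2.resize(img[y0:y1,x0:x1],None,fx=scale,fy=scale,interpolation=2)
    def draw(P,col):
        q=((proj("w",P,c)+.5-[x0,y0])*scale).astype(int); cv2.polylines(big,[q],True,col,1)
    draw(tr(*S,[[-.155,-.06,.02],[.155,-.06,.02],[.155,.06,.02],[-.155,.06,.02]]),(0,255,0))
    draw(tr(*S,[[-.125,-.0255,.026],[.095,-.0255,.026],[.095,.0255,.026],[-.125,.0255,.026]]),(0,0,255))
    a=np.arange(0,6.3,.3); draw(tr(*S,[[knob+.022*np.cos(t),.022*np.sin(t),.092] for t in a]),(255,0,255))
    f=knob+.055
    draw(tr(*S,[[f,-.023,.054],[f,.023,.054],[f,.023,.02],[f,-.023,.02]]),(255,255,0))
    if stop is not None: draw(tr(*S,[[stop,-.028,.058],[stop,.028,.058],[stop,.028,.02],[stop,-.028,.02]]),(0,255,255))
    if brick is not None:
        b=brick; draw(tr(b[0],b[1],b[2],[[-.03,-.0225,b[3]],[.03,-.0225,b[3]],[.03,.0225,b[3]],[-.03,.0225,b[3]]]),(0,255,0))
    cv2.imwrite("pics/"+out+".png",big)
E
python3 - <<'E'
from sl import *
c=pickle.load(open("c2.pkl","rb"))
obs=[((-.155,.06,.02),(270,273)),((-.155,-.06,.02),(339.5,277)),((.155,.06,.02),(286,71.5)),((-.02,.023,.054),(300,204)),((-.02,-.023,.054),(331.5,204.5))]
def f(v):
    r=[]
    for P,p in obs: r+=list((proj("w",tr(v[0],v[1],v[2],[P]),c)[0]-p))
    for y,p in((.028,(303.5,138)),(-.028,(346,141))): r+=list((proj("w",tr(v[0],v[1],v[2],[(v[3],y,.058)]),c)[0]-p))
    return r
s=least_squares(f,[.5445,-.1,.27,.07]); print(s.x,np.round(s.fun,1))
overlay(s.x[:3],c,cv2.imread("pics/w2.png"),(200,400,50,300),2.4,"ov2",stop=s.x[3])
E
```

```text
[ 0.54825752 -0.10236301  0.27497597  0.07125171] [-1.4  0.5  0.7  1.2 -1.6 -2.   0.5 -0.4  1.1  1.5  0.4 -0.2  0.2  0.3]
```

View pics/ov2.png

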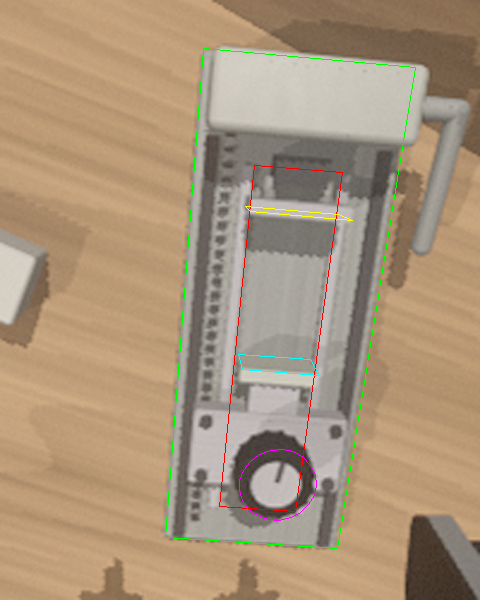

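```bash
cat > d.py <<'E'
from h import *
from scipy.spatial.transform import Rotation as Ro
def delta(x,y,z,ang):
    s=get_state(); R0=Ro.from_quat(s["tool_rot"])
    best=None
    for k in(0,np.pi):
        a=(ang+k)/2; T=Ro.from_quat([np.cos(a),np.sin(a),0,0]); rv=(T*R0.inv()).as_rotvec()
        if best is None or np.linalg.norm(rv)<np.linalg.norm(best): best=rv
    print("t",round(s["time_s"],2),"pos",np.round(s["position"],4),"shift n",np.round((np.array([x,y,z])-s["position"])/.75,4),"rot n",np.round(best/np.pi,4),"q7",round(s["joint_positions"][6],2),"F",np.round(s["ft_force"],1),"T",np.round(s["wrist_torque"],2),"w",round(s["width"],4))
E
python3 -c "
from d import *
delta(.4784,.2257,.30,.593)"
```

```text
t 4.3 pos [ 0.5565 -0.0381  0.4908] shift n [-0.1041  0.3517 -0.2544] rot n [0.0041 0.001  0.0745] q7 -1.32 F [ 0.3  0.5 -0.3] T [ 0.03 -0.03 -0.05] w 0.0852
```

Emit:
jog_arm:
  increments:
    - [[0.0004, 0, 0.0083], [-0.0115, 0.0385, -0.024], 0]
    - [[0.0004, 0, 0.0083], [-0.0115, 0.0385, -0.024], 0]
    - [[0.0004, 0, 0.0083], [-0.0115, 0.0385, -0.024], 0]
    - [[0.0004, 0, 0.0083], [-0.0115, 0.0385, -0.024], 0]
    - [[0.0004, 0, 0.0083], [-0.0115, 0.0385, -0.024], 0]
    - [[0.0004, 0, 0.0083], [-0.0115, 0.0385, -0.024], 0]
    - [[0.0004, 0, 0.0083], [-0.0115, 0.0385, -0.024], 0]
    - [[0.0004, 0, 0.0083], [-0.0115, 0.0385, -0.024], 0]
    - [[0.0004, 0, 0.0083], [-0.0115, 0.0385, -0.024], 0]
    - [[0, 0, 0], [0, 0, 0], 0]

```text
time_s: 5.13
position: [0.4741, 0.2285, 0.3253]
tool_rot: [0.956, 0.293, 0.007, 0.001]
ft_force: [-1.1, -0.1, 0.1]
width: 0.0854
```

```bash
python3 -c "
from d import *
delta(.4784,.2257,.30,.593)
import pickle
c=calibration('wrist'); pickle.dump(c,open('c3.pkl','wb')); save('wrist','w3')
delta(.4784,.2257,.30,.593)
"
```

```text
t 5.13 pos [0.4741 0.2285 0.3253] shift n [ 0.0058 -0.0038 -0.0337] rot n [-0.0004  0.0044 -0.0008] q7 -1.76 F [-1.1 -0.1  0.1] T [ 0.04  0.08 -0.01] w 0.0854
t 5.18 pos [0.4755 0.2264 0.3263] shift n [ 0.0039 -0.0009 -0.0351] rot n [0.0001 0.0049 0.0001] q7 -1.75 F [ 0.  -0.2 -0.2] T [-0.01  0.02 -0.05] w 0.0853
```

View pics/w3.png

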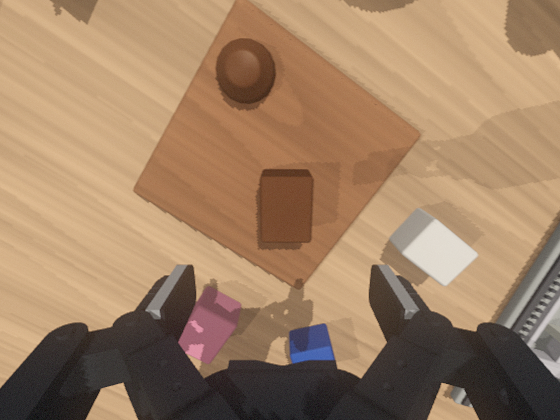

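```bash
python3 - <<'E'
from fit import *
import pickle
c=pickle.load(open("c3.pkl","rb"))
P=np.array([unproj("w",p,.052,c)[:2] for p in((261.5,178),(312.5,178),(311,241),(258,242.5))]); print(P.mean(0),np.linalg.norm(P-np.roll(P,1,0),axis=1))
d=P[0]+P[1]-P[2]-P[3]; print("yaw",np.arctan2(d[1],d[0]))
th=.593
for n,p in(("pink",(205,312)),("pinkR",(241,318)),("blue",(312,345)),("blueL",(289,335))):
    q=unproj("w",p,.04,c)[:2]-P.mean(0); print(n,q@[np.cos(th),np.sin(th)],q@[-np.sin(th),np.cos(th)])
E
```

```text
[0.47756349 0.22507561] [0.05783646 0.04209457 0.05632267 0.04672292]
yaw 0.5610878324997836
pink -0.10956655089000955 0.07965049813602178
pinkR -0.11671403554677617 0.044054939602180966
blue -0.14998943505935738 -0.028399013208064303
blueL -0.1374144664943534 -0.0043791695211876265
```

Emit:
jog_arm:
  increments:
    - [[0, 0.001, -0.0005], [0.001, -0.0003, -0.018], 0]
    - [[0, 0.001, -0.0005], [0.001, -0.0003, -0.02], 0]
    - [[0, 0.001, -0.0005], [0.001, -0.0003, -0.022], 0]
    - [[0, 0.001, -0.0005], [0.0005, -0.0003, -0.022], 0]
    - [[0, 0.001, -0.0005], [0, 0, -0.022], 0]
    - [[0, 0, 0], [0, 0, -0.022], 0]
    - [[0, 0, 0], [0, 0, -0.02], 0]
    - [[0, 0, 0], [0, 0, -0.015], 0]
    - [[0, 0, 0], [0, 0, 0], 0]
    - [[0, 0, 0], [0, 0, 0], 0]

```text
time_s: 6.02
position: [0.4858, 0.2141, 0.1998]
tool_rot: [0.961, 0.278, 0.003, 0.003]
ft_force: [0.3, 0.3, -0.0]
width: 0.0858
```

```bash
python3 -c "
from d import *
delta(.478,.2255,.195,.585)"
```

```text
t 6.02 pos [0.4858 0.2141 0.1998] shift n [-0.0104  0.0151 -0.0064] rot n [0.0015 0.0026 0.0067] q7 -1.88 F [ 0.3  0.3 -0. ] T [ 0.07 -0.03 -0.01] w 0.0858
```

Emit:
jog_arm:
  increments:
    - [[0.0007, 0.001, 0.003], [-0.005, 0.0075, 0], 0]
    - [[0.0007, 0.001, 0.003], [-0.005, 0.0075, -0.003], 0]
    - [[0, 0, 0], [0, 0, -0.0034], 0]
    - [[0, 0, 0], [0, 0, 0], 0]
    - [[0, 0, 0], [0, 0, 0], 0]
    - [[0, 0, 0], [0, 0, 0], 0]
    - [[0, 0, 0], [0, 0, 0], 0]
    - [[0, 0, 0], [0, 0, 0], 0]
    - [[0, 0, 0], [0, 0, 0], 0]
    - [[0, 0, 0], [0, 0, 0], 0]

```text
time_s: 6.85
position: [0.4792, 0.2269, 0.1985]
tool_rot: [0.958, 0.288, 0.004, -0.0]
ft_force: [-0.2, -0.7, 0.5]
width: 0.0853
```

```bash
python3 -c "
from d import *
delta(.478,.2255,.195,.585)"
```

```text
t 6.85 pos [0.4792 0.2269 0.1985] shift n [-0.0016 -0.0019 -0.0047] rot n [-0.0008  0.0026  0.0004] q7 -1.88 F [-0.2 -0.7  0.5] T [ 0.01 -0.02 -0.01] w 0.0853
```

Emit:
jog_arm:
  increments:
    - [[0, 0.0026, 0.0], [-0.0016, -0.0019, -0.005], 0]
    - [[0, 0, 0], [0, 0, 0], 0]
    - [[0, 0, 0], [0, 0, 0], 0.6]
    - [[0, 0, 0], [0, 0, 0], 0.8]
    - [[0, 0, 0], [0, 0, 0], 1]
    - [[0, 0, 0], [0, 0, 0], 1]
    - [[0, 0, 0], [0, 0, 0], 1]
    - [[0, 0, 0], [0, 0, 0], 1]
    - [[0, 0, 0], [0, 0, 0], 1]
    - [[0, 0, 0], [0, 0, 0], 1]

```text
time_s: 7.68
position: [0.478, 0.2251, 0.1944]
tool_rot: [0.958, 0.288, -0.0, -0.001]
ft_force: [0.6, 0.4, 1.7]
width: 0.0438
```

```bash
python3 -c "
from d import *
delta(.478,.2255,.195,.585)"
```

```text
t 7.68 pos [0.478  0.2251 0.1944] shift n [0.0001 0.0005 0.0009] rot n [-0.0008 -0.0004  0.0005] q7 -1.88 F [0.6 0.4 1.7] T [ 0.01  0.01 -0.02] w 0.0438
```

Emit:
jog_arm:
  increments:
    - [[0, 0, 0], [0, 0, 0.015], 1]
    - [[0, 0, 0], [0, 0, 0.03], 1]
    - [[0, 0, 0], [0, 0, 0.04], 1]
    - [[0, 0, 0], [0, 0, 0.04], 1]
    - [[0, 0, 0], [0, -0.01, 0.04], 1]
    - [[0, 0, 0], [0, -0.02, 0.03], 1]
    - [[0, 0, -0.01], [0, -0.03, 0.02], 1]
    - [[0, 0, -0.01], [0, -0.04, 0], 1]
    - [[0, 0, -0.01], [0, -0.04, 0], 1]
    - [[0, 0, -0.01], [0, -0.04, 0], 1]

```text
time_s: 8.52
position: [0.4726, 0.0931, 0.3689]
tool_rot: [0.972, 0.233, 0.001, -0.003]
ft_force: [0.3, -0.4, -1.4]
width: 0.0444
```

```bash
python3 -c "
from d import *
delta(.48,-.12,.36,.275)"
```

```text
t 8.52 pos [0.4726 0.0931 0.3689] shift n [ 0.0099 -0.2841 -0.0119] rot n [-0.002   0.0001 -0.0624] q7 -1.53 F [ 0.3 -0.4 -1.4] T [-0.01 -0.11 -0.03] w 0.0444
```

Emit:
jog_arm:
  increments:
    - [[0, 0, -0.008], [0.001, -0.035, -0.001], 1]
    - [[0, 0, -0.008], [0.001, -0.035, -0.001], 1]
    - [[0, 0, -0.008], [0.001, -0.035, -0.001], 1]
    - [[0, 0, -0.008], [0.001, -0.035, -0.001], 1]
    - [[0, 0, -0.008], [0.001, -0.035, -0.001], 1]
    - [[0, 0, -0.008], [0.001, -0.035, -0.001], 1]
    - [[0, 0, -0.008], [0.001, -0.035, 0], 1]
    - [[0, 0, -0.006], [0.001, -0.035, 0], 1]
    - [[0, 0, 0], [0, 0, 0], 1]
    - [[0, 0, 0], [0, 0, 0], 1]

```text
time_s: 9.35
position: [0.4729, -0.1328, 0.3718]
tool_rot: [0.992, 0.129, 0.003, -0.0]
ft_force: [-0.5, 0.1, -1.1]
width: 0.0443
```

```bash
python3 -c "
from d import *
delta(.569,-.096,.30,.275)
import pickle
c=calibration('wrist'); pickle.dump(c,open('c4.pkl','wb')); save('wrist','w4')
delta(.569,-.096,.30,.275)
"
```

```text
t 9.35 pos [ 0.4729 -0.1328  0.3718] shift n [ 0.1281  0.0491 -0.0957] rot n [-0.0005  0.0017  0.0055] q7 -1.23 F [-0.5  0.1 -1.1] T [0.08 0.06 0.  ] w 0.0443
t 9.4 pos [ 0.4729 -0.1331  0.3718] shift n [ 0.1282  0.0494 -0.0957] rot n [-0.0003  0.0018  0.0055] q7 -1.23 F [ 0.4 -0.6 -1.1] T [-0.04 -0.02  0.  ] w 0.044
```

View pics/w4.png

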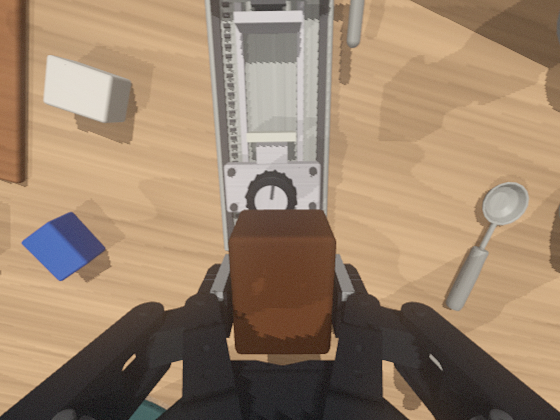

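```bash
python3 -c "
import cv2
im=cv2.imread('pics/w4.png')[0:215,195:345]; cv2.imwrite('pics/w4b.png',cv2.resize(im,None,fx=2.75,fy=2.75,interpolation=2))"
```

```text
(no output)
```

View pics/w4b.png

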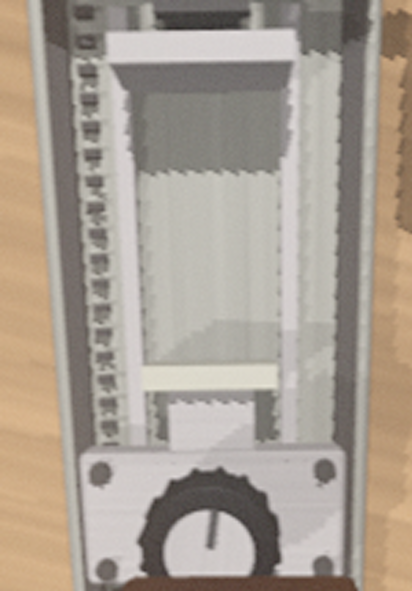

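```bash
python3 - <<'E'
from sl import *
c=pickle.load(open("c4.pkl","rb"))
u=lambda p,z: unproj("w",(p[0]/2.75+195-.5+.18,p[1]/2.75-.5+.18),z,c)[:2]
F=[("railL",(132,150),.026,None,.0255),("railL2",(145,350),.026,None,.0255),("railR",(283,150),.026,None,-.0255),("railR2",(279,350),.026,None,-.0255),
("puL",(141,365),.054,-.02,.023),("puR",(278,364),.054,-.02,-.023),("carL",(80,450),.048,None,.048),("carR",(346,448),.048,None,-.048),
("stL",(106,31),.058,None,.028),("stR",(298,30),.058,None,-.028),("baseL",(47,150),.02,None,.06),("baseL2",(62,400),.02,None,.06),("baseR",(376,150),.02,None,-.06),("baseR2",(368,400),.02,None,-.06)]
W=[u(p,z) for _,p,z,_,_ in F]
def f(v):
    r=[]
    e=np.array([np.cos(v[2]),np.sin(v[2])]); n=np.array([-e[1],e[0]])
    for w,(_,_,_,x,y) in zip(W,F):
        q=w-v[:2]; r.append((q@n-y)*1000); 
        if x is not None: r.append((q@e-x)*1000)
    return r
s=least_squares(f,[.548,-.102,.275],loss="soft_l1"); print(s.x,np.round(f(s.x),1))
e=np.array([np.cos(s.x[2]),np.sin(s.x[2])])
for n,w in zip([a[0] for a in F],W): print(n,np.round((w-s.x[:2])@e*1000,1),end=" ")
print("stop front top row65",(u((200,63),.058)-s.x[:2])@e)
t=s.x[2]; print("place",s.x[:2]+.022*e)
# brick in gripper: front bottom? 
st=get_state(); print(np.round(st["position"],4))
E
```

```text
[ 0.54932282 -0.10172061  0.26986987] [ 0.8 -0.6 -0.4  0.9  0.3  0.1 -0.1 -0.1 -0.8  0.4  0.6 -0.7 -3.1 -1.7
  1.1  1. ]
railL 50.6 railL2 -16.1 railR 50.0 railR2 -16.7 puL -19.9 puR -20.1 carL -49.4 carR -49.8 stL 77.3 stR 76.8 baseL 52.0 baseL2 -34.5 baseR 50.6 baseR2 -35.9 stop front top row65 0.06857137383823816
place [ 0.57052655 -0.09585527]
[ 0.4729 -0.1331  0.3718]
```

Emit:
jog_arm:
  increments:
    - [[0, 0.0005, 0.001], [0.026, 0.01, 0], 1]
    - [[0, 0.0005, 0.001], [0.026, 0.01, -0.005], 1]
    - [[0, 0.0005, 0.001], [0.026, 0.01, -0.01], 1]
    - [[0, 0, 0.001], [0.026, 0.01, -0.02], 1]
    - [[0, 0, 0], [0.02, 0.007, -0.025], 1]
    - [[0, 0, 0], [0, 0, -0.03], 1]
    - [[0, 0, 0], [0, 0, -0.03], 1]
    - [[0, 0, 0], [0, 0, -0.02], 1]
    - [[0, 0, 0], [0, 0, 0], 1]
    - [[0, 0, 0], [0, 0, 0], 1]

```text
time_s: 10.23
position: [0.5695, -0.0818, 0.2671]
tool_rot: [0.99, 0.144, 0.003, -0.003]
ft_force: [0.4, -0.1, -0.5]
width: 0.0438
```

```bash
python3 -c "
from d import *
delta(.5686,-.0964,.222,.27)
"
```

```text
t 10.23 pos [ 0.5695 -0.0818  0.2671] shift n [-0.0013 -0.0195 -0.0602] rot n [-0.0019  0.0016 -0.0062] q7 -1.41 F [ 0.4 -0.1 -0.5] T [-0.02  0.02 -0.01] w 0.0438
```

Emit:
jog_arm:
  increments:
    - [[-0.001, 0.001, -0.003], [-0.0006, -0.01, -0.015], 1]
    - [[-0.001, 0.0006, -0.003], [-0.0006, -0.01, -0.02], 1]
    - [[0, 0, 0], [0, 0, -0.02], 1]
    - [[0, 0, 0], [0, 0, -0.005], 1]
    - [[0, 0, 0], [0, 0, 0], 1]
    - [[0, 0, 0], [0, 0, 0], 1]
    - [[0, 0, 0], [0, 0, 0], 1]
    - [[0, 0, 0], [0, 0, 0], 1]
    - [[0, 0, 0], [0, 0, 0], 1]
    - [[0, 0, 0], [0, 0, 0], 1]

```text
time_s: 11.07
position: [0.5702, -0.0998, 0.2245]
tool_rot: [0.991, 0.133, 0.004, 0.003]
ft_force: [0.2, -0.7, -1.5]
width: 0.0441
```

```bash
python3 -c "
from d import *
delta(.5686,-.0964,.222,.27)
"
```

```text
t 11.07 pos [ 0.5702 -0.0998  0.2245] shift n [-0.0021  0.0046 -0.0033] rot n [0.0012 0.0029 0.001 ] q7 -1.44 F [ 0.2 -0.7 -1.5] T [ 0.   -0.02 -0.06] w 0.0441
```

Emit:
jog_arm:
  increments:
    - [[0.0012, 0.0029, 0.001], [-0.0021, 0.0046, -0.004], 1]
    - [[0, 0, 0], [0, 0, -0.003], 1]
    - [[0, 0, 0], [0, 0, 0], 1]
    - [[0, 0, 0], [0, 0, 0], 1]
    - [[0, 0, 0], [0, 0, 0], 1]
    - [[0, 0, 0], [0, 0, 0], 1]
    - [[0, 0, 0], [0, 0, 0], 1]
    - [[0, 0, 0], [0, 0, 0], 1]
    - [[0, 0, 0], [0, 0, 0], 1]
    - [[0, 0, 0], [0, 0, 0], 1]

```text
time_s: 11.9
position: [0.5688, -0.0956, 0.2196]
tool_rot: [0.991, 0.135, 0.0, -0.0]
ft_force: [-0.1, 0.5, -1.9]
width: 0.0445
```

```bash
python3 -c "
from d import *
delta(.5686,-.0964,.2024,.27)
for n in ('scene','side'): im=save(n,n+'5')
import cv2
a=cv2.imread('pics/scene5.png')[140:290,210:350]; b=cv2.imread('pics/side5.png')[160:270,220:380]
cv2.imwrite('pics/m5.png',np.hstack([cv2.resize(a,(400,429),interpolation=2),cv2.resize(b,(400,429),interpolation=2)]))
save('wrist','w5')
"
```

```text
t 11.9 pos [ 0.5688 -0.0956  0.2196] shift n [-0.0003 -0.0011 -0.023 ] rot n [-0.      0.0002 -0.0004] q7 -1.44 F [-0.1  0.5 -1.9] T [-0.    0.02  0.02] w 0.0445
```

View pics/m5.png

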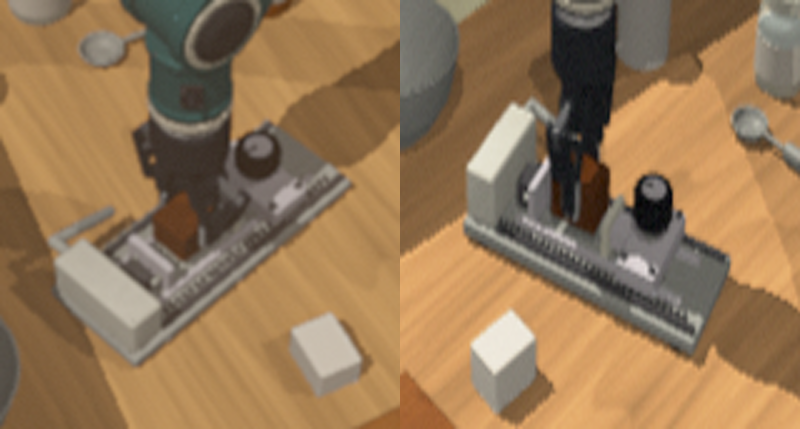

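View pics/w5.png

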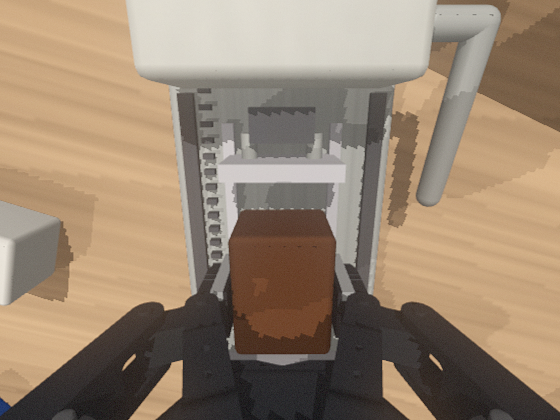

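The brick is held centred between the rails, 282 against the stop plate's centre at column 282, and clear of pusher and stop. I lower it.

Emit:
jog_arm:
  increments:
    - [[0, 0, 0], [-0.0003, -0.001, -0.006], 1]
    - [[0, 0, 0], [0, 0, -0.006], 1]
    - [[0, 0, 0], [0, 0, -0.006], 1]
    - [[0, 0, 0], [0, 0, -0.003], 1]
    - [[0, 0, 0], [0, 0, 0], 1]
    - [[0, 0, 0], [0, 0, 0], 1]
    - [[0, 0, 0], [0, 0, 0], 1]
    - [[0, 0, 0], [0, 0, 0], 1]
    - [[0, 0, 0], [0, 0, 0], 1]
    - [[0, 0, 0], [0, 0, 0], 1]

```text
time_s: 12.88
position: [0.5687, -0.0965, 0.2024]
tool_rot: [0.991, 0.135, 0.0, 0.0]
ft_force: [-0.2, 0.5, -0.6]
width: 0.0446
```

```bash
python3 -c "
from d import *
delta(.5686,-.0964,.2024,.27)
"
```

```text
t 12.88 pos [ 0.5687 -0.0965  0.2024] shift n [-0.0002  0.0001 -0.    ] rot n [ 0.      0.0002 -0.0004] q7 -1.45 F [-0.2  0.5 -0.6] T [-0.02  0.03  0.05] w 0.0446
```

Emit:
jog_arm:
  increments:
    - [[0, 0, 0], [0, 0, -0.0015], 1]
    - [[0, 0, 0], [0, 0, 0], 1]
    - [[0, 0, 0], [0, 0, 0], 1]
    - [[0, 0, 0], [0, 0, 0], 0.5]
    - [[0, 0, 0], [0, 0, 0], 0.3]
    - [[0, 0, 0], [0, 0, 0], 0.25]
    - [[0, 0, 0], [0, 0, 0], 0.25]
    - [[0, 0, 0], [0, 0, 0], 0.25]
    - [[0, 0, 0], [0, 0, 0], 0.25]
    - [[0, 0, 0], [0, 0, 0], 0.25]

```text
time_s: 13.72
position: [0.5693, -0.0964, 0.2029]
tool_rot: [0.991, 0.135, 0.001, 0.0]
ft_force: [-0.1, 0.0, 0.0]
width: 0.0637
```

```bash
python3 -c "
from d import *
delta(.5686,-.0964,.2024,.27)
save('wrist','w6')
"
```

```text
t 13.72 pos [ 0.5693 -0.0964  0.2029] shift n [-0.001  -0.     -0.0007] rot n [ 0.0002  0.0008 -0.0003] q7 -1.45 F [-0.1  0.   0. ] T [-0.03  0.02  0.03] w 0.0637
```

View pics/w6.png

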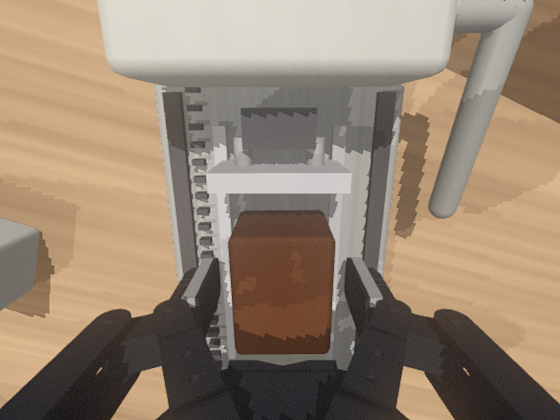

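Released; the brick sits straight between the rails (columns 232–331), short of the stop plate. I lift off and go to the knob.

Emit:
jog_arm:
  increments:
    - [[0, 0.0008, 0], [-0.001, 0, 0.01], 0.25]
    - [[0, 0, 0], [0, 0, 0.02], 0.2]
    - [[0, 0, 0], [0, 0, 0.03], 0.1]
    - [[0, 0, 0], [0, 0, 0.035], 0]
    - [[0, 0, 0], [0, 0, 0.035], 0]
    - [[0, 0, 0.03], [-0.015, 0, 0.02], 0]
    - [[0, 0, 0.035], [-0.03, -0.01, 0], 0]
    - [[0, 0, 0.035], [-0.03, -0.01, 0], 0]
    - [[0, 0, 0.035], [-0.025, -0.007, 0], 0]
    - [[0, 0, 0.035], [-0.01, 0, 0], 0]

```text
time_s: 14.6
position: [0.4835, -0.1149, 0.3253]
tool_rot: [0.915, 0.404, 0.001, 0.003]
ft_force: [-0.3, -0.5, 0.2]
width: 0.0857
```

```bash
python3 -c "
from d import *
delta(.4770,-.1217,.235,.92)
import pickle
pickle.dump(calibration('wrist'),open('c7.pkl','wb'))
save('wrist','w7'); save('scene','scene7')
print('bottle',unproj('scene',(304,138),.02))
"
```

```text
t 14.6 pos [ 0.4835 -0.1149  0.3253] shift n [-0.0086 -0.009  -0.1204] rot n [0.0014 0.0011 0.0282] q7 -0.81 F [-0.3 -0.5  0.2] T [-0.07  0.03  0.  ] w 0.0857
bottle [ 0.3187175  -0.35484272  0.02      ]
```

View pics/w7.png

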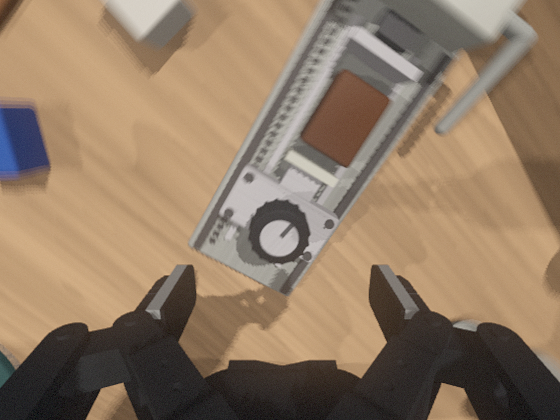

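Emit:
jog_arm:
  increments:
    - [[0, 0, 0.037], [-0.001, -0.001, 0], 0]
    - [[0, 0, 0.037], [-0.001, -0.001, 0], 0]
    - [[0, 0, 0.037], [-0.001, -0.001, 0], 0]
    - [[0, 0, 0.037], [-0.001, -0.001, 0], 0]
    - [[0, 0, 0.037], [-0.001, -0.001, 0], 0]
    - [[0, 0, 0.037], [-0.001, -0.001, 0], 0]
    - [[0, 0, 0.037], [-0.001, -0.001, 0], 0]
    - [[0, 0, 0.037], [-0.001, -0.001, 0], 0]
    - [[0, 0, 0.037], [0, 0, 0], 0]
    - [[0, 0, 0.037], [0, 0, 0], 0]

```text
time_s: 15.53
position: [0.4861, -0.1187, 0.33]
tool_rot: [0.537, 0.843, 0.007, 0.003]
ft_force: [-1.0, -0.3, -0.1]
width: 0.0854
```

Emit:
jog_arm:
  increments:
    - [[0, 0, 0.037], [0, 0, 0], 0]
    - [[0, 0, 0.037], [0, 0, 0], 0]
    - [[0, 0, 0.037], [0, 0, 0], 0]
    - [[0, 0, 0.037], [0, 0, 0], 0]
    - [[0, 0, 0.037], [0, 0, 0], 0]
    - [[0, 0, 0.037], [0, 0, 0], 0]
    - [[0, 0, 0.037], [0, 0, 0], 0]
    - [[0, 0, 0.037], [0, 0, 0], 0]
    - [[0, 0, 0], [0, 0, 0], 0]
    - [[0, 0, 0], [0, 0, 0], 0]

```text
time_s: 16.37
position: [0.4946, -0.1175, 0.3327]
tool_rot: [0.097, 0.995, 0.012, 0.002]
ft_force: [0.7, -0.7, -0.1]
width: 0.0855
```

```bash
cat >> d.py <<'E'
def deltaf(x,y,z,ang):
    s=get_state(); R0=Ro.from_quat(s["tool_rot"]); a=ang/2
    T=Ro.from_quat([np.cos(a),np.sin(a),0,0]); rv=(T*R0.inv()).as_rotvec()
    m=R0.as_matrix(); A=np.arctan2(m[1,0],m[0,0])
    print("t",round(s["time_s"],2),"pos",np.round(s["position"],4),"ang",round(A,3),"shift n",np.round((np.array([x,y,z])-s["position"])/.75,4),"rot n",np.round(rv/np.pi,4),"q7",round(s["joint_positions"][6],3),"F",np.round(s["ft_force"],1),"T",np.round(s["wrist_torque"],3),"w",round(s["width"],4))
E
python3 -c "
from d import *
deltaf(.4770,-.1217,.235,3.03)
import pickle
pickle.dump(calibration('wrist'),open('c8.pkl','wb'))
save('wrist','w8'); 
"
```

```text
t 16.37 pos [ 0.4946 -0.1175  0.3327] ang 2.948 shift n [-0.0235 -0.0056 -0.1303] rot n [-0.0075  0.0017  0.0261] q7 1.062 F [ 0.7 -0.7 -0.1] T [ 0.006 -0.021  0.013] w 0.0855
```

View pics/w8.png

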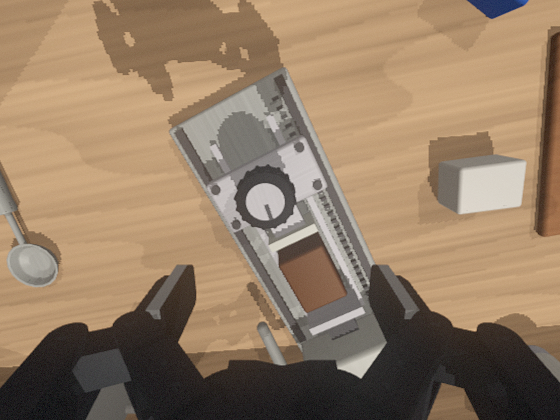

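```bash
python3 - <<'E'
from sl import *
for n,p in(("c8",(266.5,202)),):
    c=pickle.load(open(n+".pkl","rb")); print(unproj("w",p,.092,c))
c=pickle.load(open("c7.pkl","rb")); print(unproj("w",(279.5,237),.092,c))
E
```

```text
[ 0.47796949 -0.1200805   0.092     ]
[ 0.47646133 -0.12138807  0.092     ]
```

Emit:
jog_arm:
  increments:
    - [[-0.004, 0.001, 0.014], [-0.012, -0.003, -0.01], 0]
    - [[-0.0035, 0.001, 0.014], [-0.0115, -0.0026, -0.015], 0]
    - [[0, 0, 0], [0, 0, -0.02], 0]
    - [[0, 0, 0], [0, 0, -0.02], 0]
    - [[0, 0, 0], [0, 0, 0], 0]
    - [[0, 0, 0], [0, 0, 0], 0]
    - [[0, 0, 0], [0, 0, 0], 0]
    - [[0, 0, 0], [0, 0, 0], 0]
    - [[0, 0, 0], [0, 0, 0], 0]
    - [[0, 0, 0], [0, 0, 0], 0]

```text
time_s: 17.25
position: [0.4796, -0.1211, 0.2865]
tool_rot: [0.064, 0.998, -0.002, 0.003]
ft_force: [-0.1, 0.6, 0.4]
width: 0.0855
```

```bash
python3 -c "
from d import *
deltaf(.4770,-.1217,.235,3.03)
"
```

```text
t 17.25 pos [ 0.4796 -0.1211  0.2865] ang 3.014 shift n [-0.0035 -0.0008 -0.0687] rot n [0.0016 0.0019 0.0051] q7 1.051 F [-0.1  0.6  0.4] T [ 0.025 -0.008 -0.034] w 0.0855
```

Emit:
jog_arm:
  increments:
    - [[0.0016, 0.0019, 0.004], [-0.0035, -0.0004, -0.01], 0]
    - [[0, 0, 0], [0, 0, -0.018], 0]
    - [[0, 0, 0], [0, 0, -0.018], 0]
    - [[0, 0, 0], [0, 0, -0.014], 0]
    - [[0, 0, 0], [0, 0, -0.004], 0]
    - [[0, 0, 0], [0, 0, 0], 0]
    - [[0, 0, 0], [0, 0, 0], 0]
    - [[0, 0, 0], [0, 0, 0], 0]
    - [[0, 0, 0], [0, 0, 0], 0]
    - [[0, 0, 0], [0, 0, 0], 0]

```text
time_s: 18.08
position: [0.4767, -0.1216, 0.2343]
tool_rot: [0.057, 0.998, 0.0, 0.0]
ft_force: [1.0, -0.6, 0.0]
width: 0.0854
```

```bash
python3 -c "
from d import *
deltaf(.4770,-.1215,.235,3.03)
"
```

```text
t 18.08 pos [ 0.4767 -0.1216  0.2343] ang 3.027 shift n [0.0004 0.0001 0.001 ] rot n [-0.0002  0.0001  0.0011] q7 0.99 F [ 1.  -0.6  0. ] T [-0.052  0.01  -0.005] w 0.0854
```

Emit:
jog_arm:
  increments:
    - [[0, 0, 0], [0, 0, 0], 0.5]
    - [[0, 0, 0], [0, 0, 0], 0.8]
    - [[0, 0, 0], [0, 0, 0], 1]
    - [[0, 0, 0], [0, 0, 0], 1]
    - [[0, 0, 0], [0, 0, 0], 1]
    - [[0, 0, 0], [0, 0, 0], 1]
    - [[0, 0, 0], [0, 0, 0], 1]
    - [[0, 0, 0], [0, 0, 0], 1]
    - [[0, 0, 0], [0, 0, 0], 1]
    - [[0, 0, 0], [0, 0, 0], 1]

```text
time_s: 18.92
position: [0.4771, -0.121, 0.236]
tool_rot: [0.057, 0.998, 0.0, 0.001]
ft_force: [0.5, -0.1, 0.6]
width: 0.0423
```

```bash
python3 -c "
from d import *
deltaf(.4770,-.1215,.235,3.03)
"
```

```text
t 18.92 pos [ 0.4771 -0.121   0.236 ] ang 3.027 shift n [-0.0002 -0.0007 -0.0013] rot n [-0.0002  0.0009  0.001 ] q7 0.991 F [ 0.5 -0.1  0.6] T [0.095 0.07  0.063] w 0.0423
```

Emit:
jog_arm:
  increments:
    - [[0, 0, -0.025], [0.0012, 0.0003, 0], 1]
    - [[0, 0, -0.025], [0.0012, 0.0003, 0], 1]
    - [[0, 0, -0.025], [0.0012, 0.0003, 0], 1]
    - [[0, 0, -0.025], [0.0012, 0.0003, 0], 1]
    - [[0, 0, -0.025], [0.0012, 0.0003, 0], 1]
    - [[0, 0, -0.025], [0.0012, 0.0003, 0], 1]
    - [[0, 0, 0], [0, 0, 0], 1]
    - [[0, 0, 0], [0, 0, 0], 1]
    - [[0, 0, 0], [0, 0, 0], 1]
    - [[0, 0, 0], [0, 0, 0], 1]

```text
time_s: 19.75
position: [0.4827, -0.1193, 0.236]
tool_rot: [0.295, 0.955, -0.0, 0.002]
ft_force: [-0.4, 1.3, 0.2]
width: 0.0425
```

```bash
cat > k.py <<'E'
from d import *
def kn(turn=0,ref=(.4771,-.121,.235,3.027)):
    s=get_state(); R0=Ro.from_quat(s["tool_rot"]); m=R0.as_matrix(); A=np.arctan2(m[1,0],m[0,0]); th=ref[3]-A
    if th<-.5: th+=2*np.pi
    e=np.array([np.cos(.27),np.sin(.27)])
    print("theta",round(th,4),end=" "); t2=th+turn
    deltaf(*(np.array(ref[:2])+.012*t2*e),ref[2],ref[3]-t2)
    print("axial F",s["ft_force"][:2]@e)
E
python3 -c "
from k import *
kn()"
```

```text
theta 0.4852 t 19.75 pos [ 0.4827 -0.1193  0.236 ] ang 2.542 shift n [-0.     -0.0002 -0.0013] rot n [ 0.0003  0.001  -0.    ] q7 0.578 F [-0.4  1.3  0.2] T [ 0.072 -0.065 -0.264] w 0.0425
axial F -0.004700194503684502
```

Emit:
jog_arm:
  increments:
    - [[0, 0, -0.025], [0.0012, 0.0003, 0], 1]
    - [[0, 0, -0.025], [0.0012, 0.0003, 0], 1]
    - [[0, 0, -0.025], [0.0012, 0.0003, 0], 1]
    - [[0, 0, -0.025], [0.0012, 0.0003, 0], 1]
    - [[0, 0, -0.025], [0.0012, 0.0003, 0], 1]
    - [[0, 0, -0.025], [0.0012, 0.0003, 0], 1]
    - [[0, 0, -0.025], [0.0012, 0.0003, 0], 1]
    - [[0, 0, -0.025], [0.0012, 0.0003, 0], 1]
    - [[0, 0, -0.025], [0.0012, 0.0003, 0], 1]
    - [[0, 0, 0], [0, 0, 0], 1]

```text
time_s: 20.58
position: [0.491, -0.1167, 0.236]
tool_rot: [0.612, 0.791, -0.0, 0.002]
ft_force: [0.4, -0.4, -0.9]
width: 0.0424
```

```bash
python3 -c "
from k import *
kn()"
```

```text
theta 1.2014 t 20.58 pos [ 0.491  -0.1167  0.236 ] ang 1.826 shift n [-0.     -0.0006 -0.0013] rot n [ 0.001   0.0007 -0.    ] q7 -0.023 F [ 0.4 -0.4 -0.9] T [-0.067  0.007 -0.198] w 0.0424
axial F 0.2681192633261285
```

Emit:
jog_arm:
  increments:
    - [[0, 0, -0.025], [0.0012, 0.0003, 0], 1]
    - [[0, 0, -0.025], [0.0012, 0.0003, 0], 1]
    - [[0, 0, -0.025], [0.0012, 0.0003, 0], 1]
    - [[0, 0, -0.025], [0.0012, 0.0003, 0], 1]
    - [[0, 0, -0.025], [0.0012, 0.0003, 0], 1]
    - [[0, 0, -0.025], [0.0012, 0.0003, 0], 1]
    - [[0, 0, -0.025], [0.0012, 0.0003, 0], 1]
    - [[0, 0, -0.025], [0.0012, 0.0003, 0], 1]
    - [[0, 0, -0.025], [0.0012, 0.0003, 0], 1]
    - [[0, 0, -0.025], [0.0012, 0.0003, 0], 1]

```text
time_s: 21.42
position: [0.5002, -0.114, 0.236]
tool_rot: [0.866, 0.501, -0.001, 0.002]
ft_force: [0.5, -0.3, 1.1]
width: 0.0427
```

```bash
python3 -c "
from k import *
kn()
pickle=__import__('pickle')
for n in ('scene','side'): im=save(n,n+'9')
a=cv2.imread('pics/scene9.png')[180:270,225:325]; b=cv2.imread('pics/side9.png')[180:260,240:360]
cv2.imwrite('pics/m9.png',np.hstack([cv2.resize(a,(400,360),interpolation=2),cv2.resize(b,(400,360),interpolation=2)]))
pickle.dump(calibration('wrist'),open('c9.pkl','wb'));save('wrist','w9')
"
```

```text
theta 1.9784 t 21.42 pos [ 0.5002 -0.114   0.236 ] ang 1.049 shift n [-0.0003 -0.0008 -0.0013] rot n [ 0.0013 -0.0002 -0.    ] q7 -0.67 F [ 0.5 -0.3  1.1] T [0.014 0.041 0.315] w 0.0427
axial F 0.3785160204841025
```

View pics/m9.png

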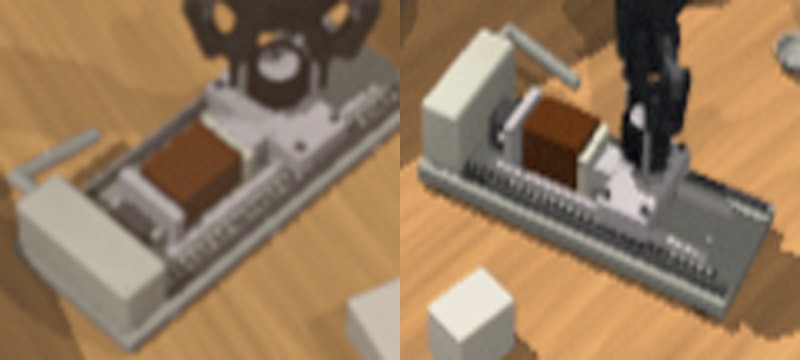

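View pics/w9.png

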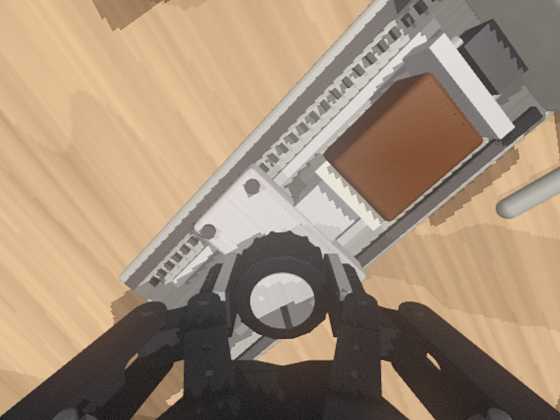

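```bash
cat > crop.py <<'E'
import cv2,sys
n,x0,x1,y0,y1,f=sys.argv[1],*map(int,sys.argv[2:6]),float(sys.argv[6])
cv2.imwrite(f'pics/{n}z.png',cv2.resize(cv2.imread(f'pics/{n}.png')[y0:y1,x0:x1],None,fx=f,fy=f,interpolation=2))
E
python3 crop.py w9 380 540 10 150 4
```

```text
(no output)
```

View pics/w9z.png

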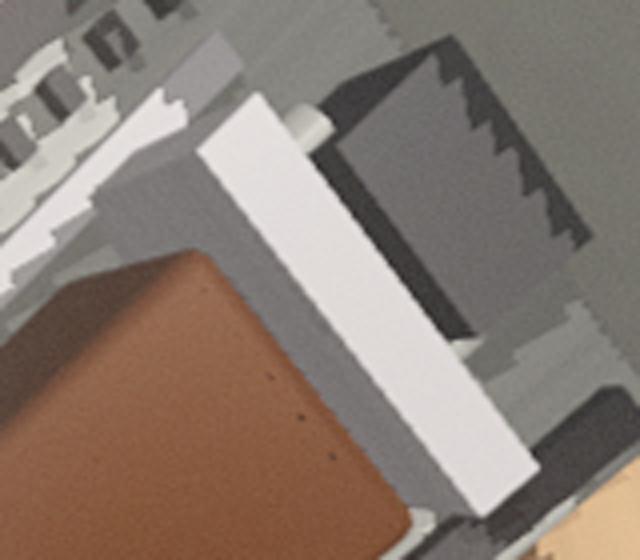

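```bash
python3 - <<'E'
from sl import *
c=pickle.load(open("c9.pkl","rb"))
S=np.array([.5493,-.1017]); e=np.array([np.cos(.27),np.sin(.27)]); n=np.array([-e[1],e[0]])
def q(p,z):
    w=unproj("w",(380+p[0]/4-.4,10+p[1]/4-.4),z,c)[:2]-S; return np.round([w@e*1000,w@n*1000],1)
for p in((198,150),(486,515)): print("stop",q(p,.058))
for p in((205,255),(408,510)): print("brick front",q(p,.06))
def g(p,z):
    w=unproj("w",p,z,c)[:2]-S; return np.round([w@e*1000,w@n*1000],1)
print("brick rear",g((328,163),.06),g((388,220),.06))
E
```

```text
stop [69.5 28.8]
stop [ 70.1 -27.8]
brick front [62.8 20.1]
brick front [ 63.  -19.5]
brick rear [ 3.5 23.2] [  5.3 -20.6]
```

Emit:
jog_arm:
  increments:
    - [[0, 0, -0.01], [0.0003, -0.0002, 0], 1]
    - [[0, 0, -0.01], [0.0005, 0, 0], 1]
    - [[0, 0, -0.01], [0.0005, 0.0001, 0], 1]
    - [[0, 0, -0.01], [0.0005, 0.0001, 0], 1]
    - [[0, 0, -0.01], [0.0005, 0.0001, 0], 1]
    - [[0, 0, -0.01], [0.0005, 0.0001, 0], 1]
    - [[0, 0, -0.01], [0.0005, 0.0001, 0], 1]
    - [[0, 0, -0.01], [0.0005, 0.0001, 0], 1]
    - [[0, 0, -0.01], [0.0005, 0.0001, 0], 1]
    - [[0, 0, -0.01], [0.0005, 0.0001, 0], 1]

```text
time_s: 22.4
position: [0.5039, -0.1132, 0.236]
tool_rot: [0.933, 0.36, -0.001, 0.001]
ft_force: [0.4, 0.0, -0.0]
width: 0.0425
```

```bash
python3 -c "
from k import *
kn()"
```

```text
theta 2.2912 t 22.4 pos [ 0.5039 -0.1132  0.236 ] ang 0.736 shift n [-0.0004 -0.0007 -0.0013] rot n [ 0.001  -0.0004 -0.    ] q7 -0.927 F [ 0.4  0.  -0. ] T [-0.044  0.015  0.248] w 0.0425
axial F 0.38144187850659783
```

Emit:
jog_arm:
  increments:
    - [[0, 0, -0.005], [0.0002, 0, 0], 1]
    - [[0, 0, -0.005], [0.0002, 0, 0], 1]
    - [[0, 0, -0.005], [0.0002, 0, 0], 1]
    - [[0, 0, -0.005], [0.0002, 0, 0], 1]
    - [[0, 0, -0.005], [0.0003, 0.0001, 0], 1]
    - [[0, 0, -0.005], [0.0002, 0, 0], 1]
    - [[0, 0, -0.005], [0.0002, 0, 0], 1]
    - [[0, 0, -0.005], [0.0002, 0, 0], 1]
    - [[0, 0, -0.005], [0.0002, 0.0001, 0], 1]
    - [[0, 0, -0.005], [0.0003, 0, 0], 1]

```text
time_s: 23.23
position: [0.5058, -0.1127, 0.236]
tool_rot: [0.96, 0.28, -0.001, 0.001]
ft_force: [0.1, 1.0, 0.4]
width: 0.0424
```

```bash
python3 -c "
from k import *
kn()"
```

```text
theta 2.4591 t 23.23 pos [ 0.5058 -0.1127  0.236 ] ang 0.568 shift n [-0.0004 -0.0006 -0.0013] rot n [ 0.0008 -0.0004 -0.    ] q7 -1.065 F [0.1 1.  0.4] T [ 0.143 -0.008  0.319] w 0.0424
axial F 0.3673765585403375
```

Emit:
jog_arm:
  increments:
    - [[0, 0, 0], [0, 0, 0], 1]
    - [[0, 0, 0], [0, 0, 0], 1]
    - [[0, 0, 0], [0, 0, 0], 1]
    - [[0, 0, 0], [0, 0, 0], 1]
    - [[0, 0, -0.005], [0.0002, 0, 0], 1]
    - [[0, 0, -0.005], [0.0002, 0.0001, 0], 1]
    - [[0, 0, -0.005], [0.0002, 0, 0], 1]
    - [[0, 0, -0.005], [0.0002, 0, 0], 1]
    - [[0, 0, -0.005], [0.0002, 0.0001, 0], 1]
    - [[0, 0, -0.005], [0.0003, 0, 0], 1]

```text
time_s: 24.07
position: [0.507, -0.1124, 0.2359]
tool_rot: [0.973, 0.23, -0.001, 0.001]
ft_force: [0.0, 0.0, 0.6]
width: 0.0427
```

```bash
python3 -c "
from k import *
kn()
pickle=__import__('pickle')
pickle.dump(calibration('wrist'),open('c10.pkl','wb'));save('wrist','w10'); kn()"; python3 crop.py w10 300 560 0 200 3
```

```text
theta 2.5629 t 24.07 pos [ 0.507  -0.1124  0.2359] ang 0.464 shift n [-0.0003 -0.0005 -0.0013] rot n [ 0.0007 -0.0004 -0.    ] q7 -1.15 F [0.  0.  0.6] T [ 0.199 -0.034  0.365] w 0.0427
axial F 0.032003860225074655
theta 2.5637 t 24.12 pos [ 0.507  -0.1124  0.236 ] ang 0.463 shift n [-0.0004 -0.0006 -0.0013] rot n [ 0.0007 -0.0004 -0.    ] q7 -1.151 F [ 0.3 -0.1  0.1] T [ 0.137 -0.114  0.167] w 0.0424
axial F 0.2777307692679079
```

View pics/w10z.png

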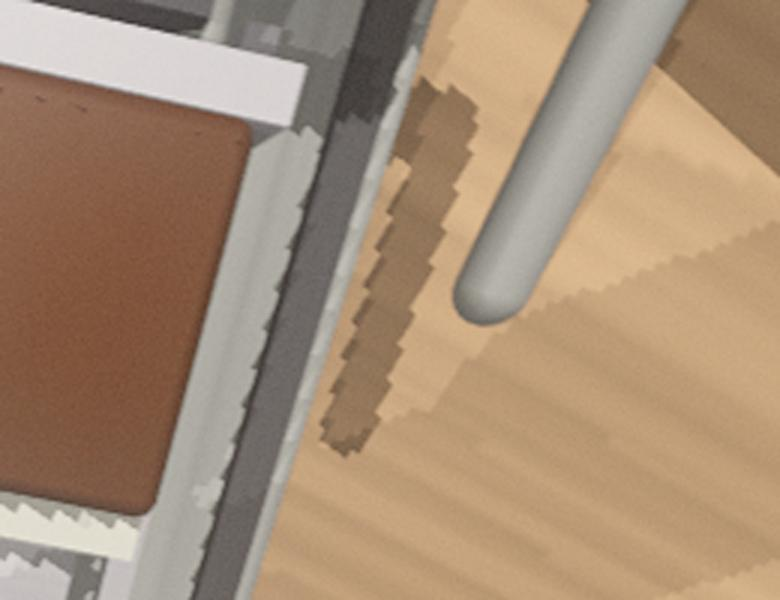

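```bash
python3 crop.py w10 190 420 0 60 3.4;  python3 -c "
from k import *
kn()"
```

```text
theta 2.5637 t 24.12 pos [ 0.507  -0.1124  0.236 ] ang 0.463 shift n [-0.0004 -0.0006 -0.0013] rot n [ 0.0007 -0.0004 -0.    ] q7 -1.151 F [ 0.3 -0.1  0.1] T [ 0.137 -0.114  0.167] w 0.0424
axial F 0.2777307692679079
```

View pics/w10z.png

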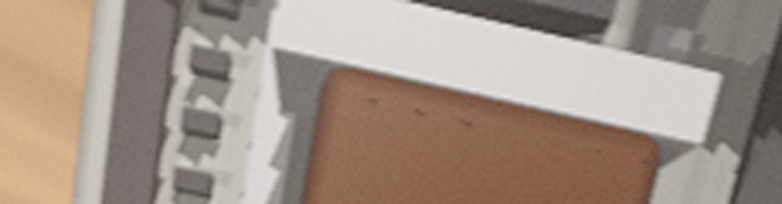

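```bash
python3 - <<'E'
from sl import *
c=pickle.load(open("c10.pkl","rb"))
S=np.array([.5493,-.1017]); e=np.array([np.cos(.27),np.sin(.27)]); n=np.array([-e[1],e[0]])
def q(p,z):
    w=unproj("w",(190+p[0]/3.4-.4,p[1]/3.4-.4),z,c)[:2]-S; return np.round([w@e*1000,w@n*1000],1)
for p in((272,48),(706,143)): print("stop",q(p,.058))
for p in((345,68),(645,136)): print("brick front",q(p,.06))
E
```

```text
stop [70.9 28.7]
stop [ 71.2 -28.2]
brick front [70.  19.2]
brick front [ 70.  -19.7]
```

Emit:
jog_arm:
  increments:
    - [[0, 0, 0], [0, 0, 0], 1]
    - [[0, 0, 0], [0, 0, 0], 1]
    - [[0, 0, 0], [0, 0, 0], 1]
    - [[0, 0, 0], [0, 0, 0], 1]
    - [[0, 0, 0], [0, 0, 0], 1]
    - [[0, 0, 0], [0, 0, 0], 1]
    - [[0, 0, 0], [0, 0, 0], 1]
    - [[0, 0, -0.005], [0.0002, 0, 0], 1]
    - [[0, 0, -0.005], [0.0002, 0.0001, 0], 1]
    - [[0, 0, -0.005], [0.0002, 0, 0], 1]

```text
time_s: 24.95
position: [0.5075, -0.1122, 0.236]
tool_rot: [0.979, 0.205, -0.001, 0.001]
ft_force: [1.3, 1.5, -0.8]
width: 0.0423
```

```bash
python3 -c "
from k import *
kn()
pickle=__import__('pickle')
pickle.dump(calibration('wrist'),open('c11.pkl','wb'));save('wrist','w11'); kn()"; python3 crop.py w11 190 420 0 60 3.4
```

```text
theta 2.6145 t 24.95 pos [ 0.5075 -0.1122  0.236 ] ang 0.413 shift n [-0.0003 -0.0005 -0.0013] rot n [ 0.0007 -0.0003 -0.    ] q7 -1.193 F [ 1.3  1.5 -0.8] T [ 0.184 -0.081  0.369] w 0.0423
axial F 1.6559274083773154
theta 2.6154 t 25.0 pos [ 0.5076 -0.1122  0.236 ] ang 0.412 shift n [-0.0003 -0.0006 -0.0013] rot n [ 0.0007 -0.0003 -0.    ] q7 -1.193 F [-0.8  0.5  0.2] T [ 0.107 -0.135  0.131] w 0.0427
axial F -0.6668700315436076
```

View pics/w11z.png

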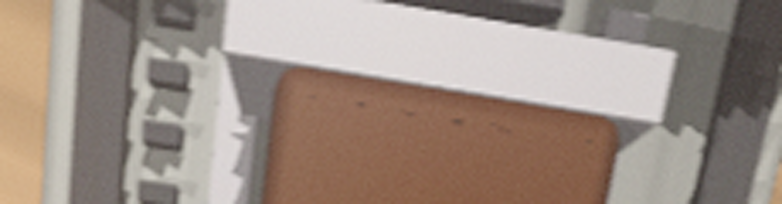

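```bash
python3 - <<'E'
from sl import *
c=pickle.load(open("c11.pkl","rb"))
S=np.array([.5493,-.1017]); e=np.array([np.cos(.27),np.sin(.27)]); n=np.array([-e[1],e[0]])
def q(p,z):
    w=unproj("w",(190+p[0]/3.4-.4,p[1]/3.4-.4),z,c)[:2]-S; return np.round([w@e*1000,w@n*1000],1)
for p in((222,50),(663,122)): print("stop",q(p,.058))
E
```

```text
stop [71.7 28.9]
stop [ 71.8 -28. ]
```

The plate has moved back about 1.9 mm, from 69.8 to 71.75 (about 8 N), and the torque rise of about 0.12 N m suggests about 10 N. Both are inside the window, so I release the knob and lift straight up.

Emit:
jog_arm:
  increments:
    - [[0, 0, 0], [0, 0, 0], 0.6]
    - [[0, 0, 0], [0, 0, 0], 0.3]
    - [[0, 0, 0], [0, 0, 0], 0.1]
    - [[0, 0, 0], [0, 0, 0], 0]
    - [[0, 0, 0], [0, 0, 0], 0]
    - [[0, 0, 0], [0, 0, 0], 0]
    - [[0, 0, 0], [0, 0, 0], 0]
    - [[0, 0, 0], [0, 0, 0.01], 0]
    - [[0, 0, 0], [0, 0, 0.015], 0]
    - [[0, 0, 0], [0, 0, 0.02], 0]

```text
time_s: 25.83
position: [0.5057, -0.1128, 0.2689]
tool_rot: [0.979, 0.202, -0.005, -0.001]
ft_force: [0.1, -0.0, 1.0]
width: 0.0854
```

Emit:
jog_arm:
  increments:
    - [[0, 0, 0], [0, 0, 0.03], 0]
    - [[0, 0, 0], [0, 0, 0.03], 0]
    - [[0, 0, 0], [0, 0, 0.03], 0]
    - [[0, 0, 0], [0, 0, 0.03], 0]
    - [[0, 0, 0], [-0.01, 0, 0.03], 0]
    - [[0, 0, 0], [0, 0, 0], 0]
    - [[0, 0, 0], [0, 0, 0], 0]
    - [[0, 0, 0], [0, 0, 0], 0]
    - [[0, 0, 0], [0, 0, 0], 0]
    - [[0, 0, 0], [0, 0, 0], 0]

```text
time_s: 26.67
position: [0.4971, -0.1118, 0.3973]
tool_rot: [0.979, 0.202, 0.0, 0.002]
ft_force: [0.1, 0.2, -0.5]
width: 0.0853
```

```bash
python3 -c "
from k import *
kn()
pickle=__import__('pickle')
pickle.dump(calibration('wrist'),open('c12.pkl','wb'));save('wrist','w12'); save('scene','scene12')"; python3 crop.py w12 200 360 0 200 3
```

```text
theta 2.6196 t 26.67 pos [ 0.4971 -0.1118  0.3973] ang 0.407 shift n [ 0.0137 -0.0011 -0.2164] rot n [0.001  0.0005 0.    ] q7 -1.1 F [ 0.1  0.2 -0.5] T [ 0.024  0.049 -0.008] w 0.0853
axial F 0.10444413611418184
```

View pics/w12.png

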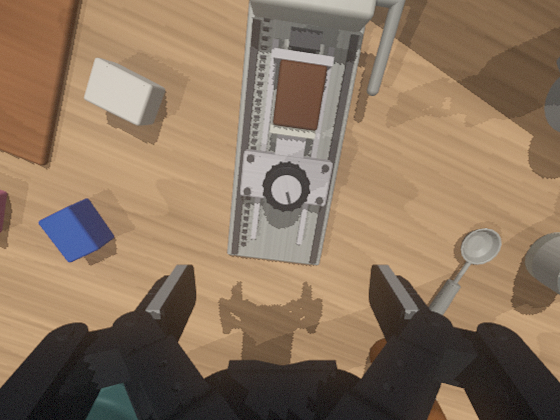

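View pics/scene12.png

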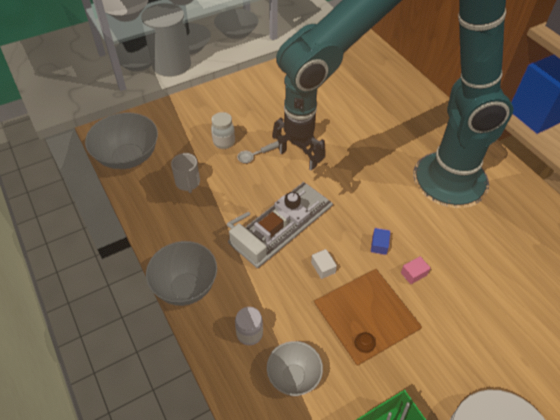

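View pics/w12z.png

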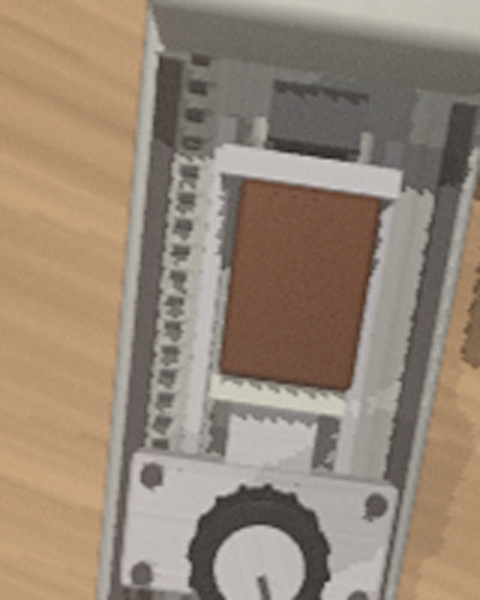

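```bash
python3 - <<'E'
from sl import *
c=pickle.load(open("c12.pkl","rb"))
S=np.array([.5493,-.1017]); e=np.array([np.cos(.27),np.sin(.27)]); n=np.array([-e[1],e[0]])
def q(p,z):
    w=unproj("w",(200+p[0]/3-.35,p[1]/3-.35),z,c)[:2]-S; return np.round([w@e*1000,w@n*1000],1)
for p in((217,171),(401,196)): print("stop",q(p,.058))
for p in((213,381),(346,397)): print("pusher front",q(p,.054))
for p in((240,182),(380,200),(350,388),(220,372)): print("brick",q(p,.06))
print("knob",q((260,570),.092))
print(close_job())
E
```

```text
stop [71.6 29.7]
stop [ 72.5 -28.1]
pusher front [ 8.9 23.2]
pusher front [  9.8 -21.9]
brick [69.2 22.2]
brick [ 70.2 -21.6]
brick [ 13.1 -22. ]
brick [12.3 21.1]
knob [-44.2   0.4]
the job is handed in; nothing more can be done
None
```

The brick of palm sugar lies lengthwise and flat between the slicer's rails. The pusher holds it against the sprung stop plate. I let go of the knob, lifted clear of everything and handed the job in after about 27 s of the 72 s allowed.

**Placing:** I took the brown brick from the board, set it between the rails in front of the pusher and released it.

**Pressing:** I turned the knob clockwise about 2.6 rad in one grip, moving along with the carriage. The two readings of the push differ a little, but both are inside the 4–15 N window:
- **Plate:** the pictures show it pushed back from about 69.8 mm to 71.8 mm, which means about 8 N. After I let go it still stood at about 72 mm.
- **Torque:** it rose about 0.12 N m above the unloaded level, which means about 10 N. This reading was noisy: it reached 0.315 N m once before any contact.

**Last checks:** brick, pusher and plate look in line and in contact. Pusher and brick edges came out 1–2 mm off their expected places, which I put down to picking them by eye in the pictures. In the last scene picture the other things on the table look to be where they started.

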